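Load the jeweller's tumbler and latch its hood

TASK

Load the tumbler: slide its clear hood right back, put every silver bar blank from the bench into the drum, then set the loose cover on the drum so that it sits seated and level. Finally push the hood shut until its catch clicks in and holds it, and leave the other tools on the bench where they are.

Things in the scene. Friction and masses are not known exactly. Their poses are not given: they have to be found in the camera images.
- hood (a joint): Clear hood (150 x 168 mm, top 162 mm above the bench, open below and at +x), sliding along the machine's x. In m: 0 = shut over the drum and latched, 0.16 = fully back towards the robot (-x), drum clear. Stays where left (friction 2 N). Closing, it meets the catch near 0.015, needs about 10 N to pass it, then snaps to 0 by itself from about 0.005; a like pull reopens it.
- hood_handle (a point): Centre of the black bar handle on top of the hood: bar 110 mm long in y (across the machine), 16 mm thick in x, 14 mm high; 35 mm above the hood's top, 197 mm above the bench; posts 12 mm thick under its ends at y = +-49 mm. Axes as the machine's: the hood slides shut to +x. Shut, it is straight above the drum's axis.
- catch (a joint): Spring catch pawl on the post beside the drum (machine +y side): how far it is lifted, in m. 0 = down with the hood not in it; rises to about 0.004 as the hood's nose goes under it; about 0.001 with the hood latched.
- drum_mouth (a point): Centre of the mouth of the fixed upright black drum, at rim height (114 mm above the bench); inner diameter 108, outer 116, depth 88 mm. x points along the slide from parked hood to drum, z up. Machine base (20 mm high, 190 wide) reaches from x = -245 to +95 mm; an end plate 98 mm high stands at x = +86, the catch post, 88 mm high, at x = +18, y = +128 mm.
- drum_floor (a point): Centre of the drum's inner floor, 88 mm below the mouth; same axes.
- cover_knob (a point): Centre of the knob (28 mm in diameter, 28 high) of the loose metal cover: disc 124 mm in diameter, 6 thick, with a step 100 mm in diameter, 8 high below it. z up along its axis. The point lies 14 mm above the disc's top and 28 above the foot of the step, on which it stands. Seated, the step is in the drum, the disc lies on the rim and this point is 20 mm above the mouth.
- bar1_mid (a point): Centre of a silver bar blank (plain bright bar 66 mm long in x, 20 mm wide in y, 14 mm high, 0.13 to 0.24 kg, faint panel on top). Three to five such bars are present; absent ones are None.
- bar2_mid (a point): Centre of a silver bar blank (plain bright bar 66 mm long in x, 20 mm wide in y, 14 mm high, 0.13 to 0.24 kg, faint panel on top). Three to five such bars are present; absent ones are None.
- bar3_mid (a point): Centre of a silver bar blank (plain bright bar 66 mm long in x, 20 mm wide in y, 14 mm high, 0.13 to 0.24 kg, faint panel on top). Three to five such bars are present; absent ones are None.
- bar4_mid (a point): Centre of a silver bar blank (plain bright bar 66 mm long in x, 20 mm wide in y, 14 mm high, 0.13 to 0.24 kg, faint panel on top). Three to five such bars are present; absent ones are None.
- bar5_mid (a point): Centre of a silver bar blank (plain bright bar 66 mm long in x, 20 mm wide in y, 14 mm high, 0.13 to 0.24 kg, faint panel on top). Three to five such bars are present; absent ones are None.
- bench_block: Bystander: square dark steel block 65 x 65 x 24 mm; origin at the centre of its underside.
- pliers: Bystander: blue-handled pliers, about 150 mm long in x, 14 mm high; origin near the pivot, on the bench.
- mandrel: Bystander: ring mandrel, a steel taper with a square wooden grip, 240 mm long in x, 26 mm high; origin on the bench 100 mm from the grip's end.
- mallet: Bystander: hammer 240 mm long lying along its x; origin underneath.
- pin_tray: Bystander: shallow black tray of pins, 90 x 70 x 16 mm; origin at the centre of its underside.
Mind the look-alikes: they are no part of the job. What is shaped like the part that bears bar3_mid but black or orange is not meant. Several things look just like the part that bears cover_knob: the one meant starts farthest to the robot's right.

How it is judged:
By the outcome, as a careful person would: the job done as asked, in the order asked, and still so for the second after the job is handed in, with the robot touching nothing.
Of bar1, bar2, bar3, bar4, bar5 only 3 to 5 are there at a start; the rules pass over those that are not, and their reading is None.
At some moment in a run one of bar1, bar2, bar3, bar4, bar5, cover may be knocked a few centimetres aside while the robot is not near it.
Once in a run the grip may slacken for a moment while it holds something.
It also fails if it takes over 210 s, if anything falls off the work surface, if the arm or the gripper's body presses on something with over 40 N, if the wrist force passes 120 N, or if a joint passes its speed limit or range.

ROBOT

A 6-joint arm with a two-finger parallel gripper is mounted at the origin on the work surface. World frame = base frame: x ahead of the robot, y to its left, z up, the work surface at z = 0. Lengths are in m, angles in degrees, forces in N, time in s.
With the tool pointing down it reaches from about 0.35 to 0.875 m from the base axis. Payload 4.2 kg.
Tool frame: the origin (TCP) lies on the centre line of the jaws, within the pads' length; the fingertips stand 22 mm ahead of it and the grasp point (between the pads) lies 3 mm ahead of it (r.tcp_to_tips is the distance from the TCP to the fingertips, in m); z points along the fingers, y is the line along which they close (so a half turn about z gives the same grasp; the last joint's range is limited). The gripper opens to 87 mm and grips with 3 to 60 N. Pads are 19 mm wide; open, the fingers measure 117 mm over their backs; the gripper's body (75 mm by 190 mm) begins 51 mm behind the grasp point.
Start: joints at [-54.74, 22.042, 0.453, 0, -68.411, -14.817], TCP at [0.218, -0.586, 0.245] pointing down, gripper open.
Joint ranges: [-179.83, 179.83], [-69.29, 118.12], [-61.27, 80.66], [-181.25, 117.63], [-171.15, -9.14], [-177.46, 177.46]. Speed limits (degrees/s): [159.86, 159.86, 180, 180, 180, 180].

INTERFACE

Orientations are given as a 3x3 rotation matrix whose columns are the frame's x, y, z axes.
In Python, from station import r gives the robot as it stands.
- The arm moves only by the tool apply_moves, never from a script. Its argument "plan" is a list of rows, each an object with "grip": the opening, from 0 (shut) to 1 (fully open); "offset": the shift along the tool's x, y, z in cm, a list of three; "spin": the turn about the tool's z in rad. A call has 1 to 5 rows; each row is the pose to reach, as a shift and turn from the pose commanded when the call began, along the tool's axes at that moment; what a row does not reach only later rows make up. A row lasts 1/10 s, in which the tool goes at most 50 mm and 8.59 degrees, less where a joint would pass 70% of its speed; a pose out of reach is approached as far as the arm can. A call with a gripper value outside its range is refused whole. The fingers move at their own pace and stop on an object; the grip force is fixed at half the most. Time passes only in rows, so rows that repeat a pose let the fingers close. It gives the time, the measured TCP pose, the force, the opening and the grip force at its end, in the units of the state.
- r.sense(): the state, without advancing time (a new reading comes with each control period).
- r.capture(name): name is "side" or "top"; returns a dict with "img" (480x640x3 uint8, blue, green, red), "depth" (480x640 float32, m along the optical axis (not along the pixel's ray), 0 where there is no reading), "mtx" (3x3 intrinsics, pixels), "R" (3x3) and "t" (3): a world point X has camera coordinates R X + t. Camera axes: x right, y down, z forward; pixel columns grow to the right and rows downward; lengths in m; the calibration is good to about 2 mm. A picture is of the moment at which its call begins.
- r.finish_job(): hands the job in; it is judged then, once.
The state is a dict: "time_s": time; "joints": joint angles; "joint_velocities": joint speeds; "effort": joint torques, N m; "tcp_pos": TCP position; "ee_rot": TCP orientation; "wrist_force": force on the tool from outside, world axes, zero at the start; "moment": the same for the moment, N m; "gripper_width": opening from 0.0 (shut) to 1.0 (fully open); "gripper_force": force on a finger pad.
Only numpy, scipy, OpenCV 4.12 (cv2) and the standard library are available. Lean on these libraries where they do the work, as an engineer would, in place of code of your own. Each camera call takes 0.05 s, during which the arm holds its last target. There are 200 camera calls.

## Working session

There is one attempt and no reset: what is moved stays moved. The work goes in short steps, Python scripts to look and compute and a tool call to move; the robot and the scene stay as the last step left them, time stands still between calls to the robot, and variables do not carry over. Pictures are saved under pics/ and viewed, at most 14 in all, crops included, and the job is handed in when it is done.

Besides the shell and the picture viewer there is one more tool, called after "Emit:" by a JSON object that holds its "fn" and its "kwargs". apply_moves: Moves the arm, as the interface text tells. Its arguments: {"type":"object","properties":{"plan":{"type":"array"}},"required":["plan"]}

```bash
mkdir -p pics; ls
python3 - <<'E'
from station import r
import cv2,numpy as np
s=r.sense();print(s['time_s'],s['tcp_pos'],np.round(s['ee_rot'],3).tolist(),s['gripper_width'])
for n in('top','side'):
    c=r.capture(n);cv2.imwrite(f'pics/{n}0.png',c['img']);np.savez(f'{n}0.npz',**c)
    print(n,c['mtx'].round(1).tolist(),c['R'].round(3).tolist(),c['t'].round(3).tolist())
E
```

```text
pics
0.0 [ 0.21813568 -0.58511025  0.24345881] [[-0.937, -0.349, -0.001], [-0.349, 0.937, 0.002], [0.0, 0.002, -1.0]] 1.0002793488562183
top [[609.7, 0.0, 320.4], [0.0, 609.7, 239.2], [0.0, 0.0, 1.0]] [[-0.04, -0.999, 0.004], [-0.978, 0.039, -0.206], [0.206, -0.013, -0.978]] [0.022, 0.528, 1.765]
side [[518.3, 0.0, 319.0], [0.0, 518.3, 242.1], [0.0, 0.0, 1.0]] [[-0.994, -0.111, -0.02], [-0.067, 0.726, -0.685], [0.091, -0.679, -0.728]] [0.53, 0.126, 1.377]
```

View pics/top0.png

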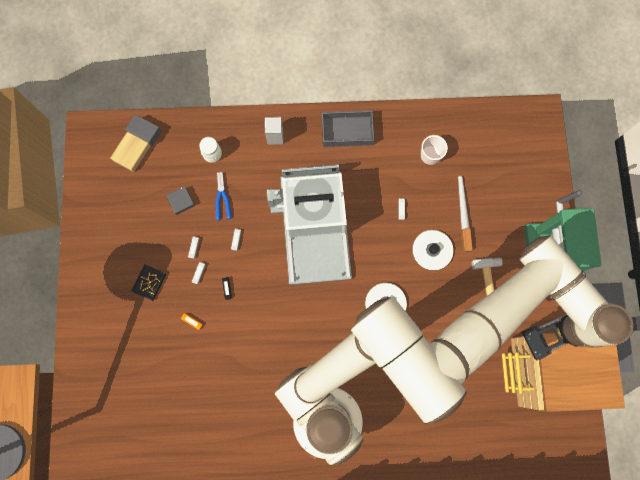

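View pics/side0.png

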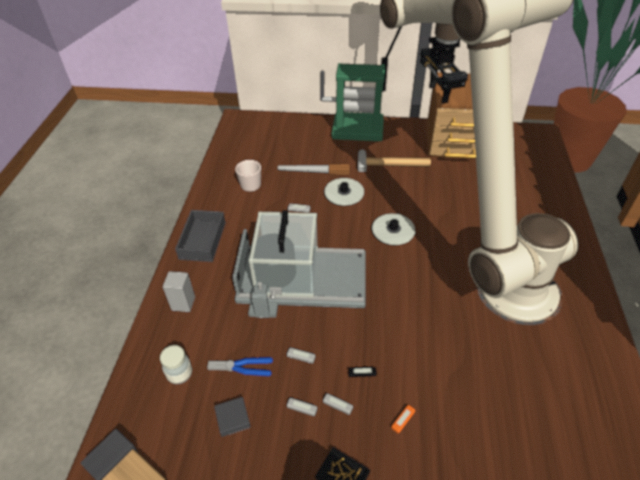

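Top view: four silver bars at (193,247), (237,239), (199,272), (402,209). The black one (227,288) and the orange one (191,321) are look-alikes. The covers are at (433,250) and (386,300), and the first is farther to the robot's right (image right is -y), so that's the one meant. The hood is shut over the drum near (314,198).

```bash
cat > h.py <<'E'
import numpy as np,cv2
from station import r
def load(n): return dict(np.load(n))
def ray(c,uv,z):
    "world points on plane z for pixels"
    uv=np.atleast_2d(np.asarray(uv,float)); d=np.c_[uv,np.ones(len(uv))]@np.linalg.inv(c['mtx']).T@c['R']
    o=-c['R'].T@c['t']; return o+d*((z-o[2])/d[:,2])[:,None]
def proj(c,X):
    p=(np.atleast_2d(X)@c['R'].T+c['t'])@c['mtx'].T; return p[:,:2]/p[:,2:]
def cloud(c):
    v,u=np.mgrid[:480,:640]; z=c['depth']
    p=np.stack([u*z,v*z,z],-1)@np.linalg.inv(c['mtx']).T
    return (p-c['t'])@c['R']
def bars(c,lo=0.006,hi=0.022):
    "silver bars: raised, bright, unsaturated blobs"
    P=cloud(c); hsv=cv2.cvtColor(c['img'],cv2.COLOR_BGR2HSV)
    m=((hsv[...,1]<60)&(hsv[...,2]>110)&(c['depth']>0)&(P[...,2]>-.005)&(P[...,2]<.03)).astype(np.uint8)
    out=[]
    for k in cv2.findContours(m,cv2.RETR_EXTERNAL,cv2.CHAIN_APPROX_NONE)[0]:
        if len(k)<12: continue
        W=ray(c,k[:,0],0.010)[:,:2]
        (cx,cy),(w,h),a=cv2.minAreaRect((W*1000).astype(np.float32))
        if w<h: w,h,a=h,w,a+90
        if 45<w<90 and 12<h<35: out.append((k[:,0].mean(0).round(),round(cx/1000,4),round(cy/1000,4),round(w),round(h),round(a%180,1)))
    return out
def go(x,y,z,ang=None):
    """offset cm (tool axes) and spin rad to reach; ang = world direction (deg) of jaw line (tool y)"""
    s=r.sense(); R=s['ee_rot']; d=R.T@(np.array([x,y,z])-s['tcp_pos'])*100
    sp=0
    if ang is not None:
        cur=np.degrees(np.arctan2(R[1,1],R[0,1])); sp=-((ang-cur+90)%180-90)
    print('offset',d.round(2).tolist(),'spin',round(np.radians(sp),3),'| j6',round(s['joints'][5],1),'t',round(s['time_s'],2))
def st():
    s=r.sense(); R=s['ee_rot']
    print('t',round(s['time_s'],2),'tcp',np.round(s['tcp_pos'],4).tolist(),'jaw',round(np.degrees(np.arctan2(R[1,1],R[0,1])),1),'w',round(s['gripper_width'],3),'gf',round(s['gripper_force'],1),'F',np.round(s['wrist_force'],1).tolist(),'j',np.round(s['joints'],0).tolist())
E
python3 - <<'E'
from h import *
for n in('top','side'):
    c=load(n+'0.npz')
    for b in bars(c): print(n,b)
c=load('top0.npz');P=cloud(c)
# white cover discs: contour by white & near px
hsv=cv2.cvtColor(c['img'],cv2.COLOR_BGR2HSV)
for n,px,n2 in(('top',(433,250),0),('side',(344,190),0)):
    c=load(n+'0.npz');P=cloud(c);hsv=cv2.cvtColor(c['img'],cv2.COLOR_BGR2HSV)
    X=P-ray(c,px,.014)[0]
    m=((np.hypot(X[...,0],X[...,1])<.09)&(hsv[...,1]<60)&(hsv[...,2]>120)&(P[...,2]<.03)).astype(np.uint8)
    k=max(cv2.findContours(m,0,1)[0],key=cv2.contourArea)[:,0]
    W=ray(c,k,.014)[:,:2].astype(np.float32)*1000
    print(n,'cover',cv2.fitEllipse(W),cv2.minEnclosingCircle(W))
    # handle black bar
    m=((hsv[...,2]<70)&(P[...,2]>.175)&(P[...,2]<.23)&(P[...,0]>.35)&(abs(P[...,1])<.25)).astype(np.uint8)
    for k in cv2.findContours(m,0,1)[0]:
        if len(k)>5: print(n,'handle',cv2.minAreaRect(ray(c,k[:,0],.204)[:,:2].astype(np.float32)*1000), np.median(P[m>0],0))
c=load('top0.npz')
print('base corners px guess', ray(c,[(290,283),(351,277)],.02), ray(c,[(282,170),(340,166)],.098))
E
```

```text
top (array([198., 272.]), 0.4501, 0.3734, 67, 21, 159.4)
top (array([193., 247.]), 0.5286, 0.3884, 66, 20, 167.4)
top (array([236., 239.]), 0.5481, 0.2589, 67, 20, 168.3)
top (array([401., 209.]), 0.6249, -0.2548, 68, 16, 176.2)
top (array([220., 181.]), 0.7354, 0.3041, 59, 19, 3.3)
top (array([426., 161.]), 0.7774, -0.342, 45, 13, 52.0)
top (array([213., 159.]), 0.8105, 0.3259, 55, 20, 105.2)
side (array([302., 407.]), 0.5292, 0.3888, 68, 24, 166.8)
side (array([338., 404.]), 0.4505, 0.3738, 67, 24, 157.9)
side (array([220., 365.]), 0.7359, 0.3056, 62, 27, 5.7)
side (array([301., 355.]), 0.549, 0.2596, 68, 27, 167.5)
side (array([170., 348.]), 0.8676, 0.2733, 53, 18, 27.1)
side (array([179., 307.]), 0.8851, 0.15, 64, 24, 178.7)
side (array([361., 167.]), 0.4456, -0.4731, 53, 20, 93.4)
top cover ((491.5606994628906, -340.18902587890625), (120.43631744384766, 122.65756225585938), 66.5101318359375) ((491.81634521484375, -339.6579895019531), 62.58304214477539)
top handle ((613.5477905273438, 16.897315979003906), (18.70887565612793, 104.52381134033203), 2.972071409225464) [0.61531881 0.0156086  0.20331474]
side cover ((492.1838073730469, -337.7460632324219), (122.55360412597656, 129.7400360107422), 9.650962829589844) ((493.0029296875, -337.453369140625), 66.4045181274414)
side handle ((615.231201171875, 32.85092544555664), (15.914374351501465, 136.3921356201172), 2.8514297008514404) [0.61634368 0.03515262 0.20216748]
base corners px guess [[ 0.40516604  0.09657609  0.02      ]
 [ 0.41600225 -0.08706809  0.02      ]] [[ 0.7345138   0.10703788  0.098     ]
 [ 0.74026999 -0.06646413  0.098     ]]
```

Run:
```python
from h import *
c=load('top0.npz')['img'];a=cv2.resize(c[160:340,150:470],(800,450),interpolation=3)
cv2.imwrite('pics/crop1.png',a)
```

```text
(no output)
```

View pics/crop1.png

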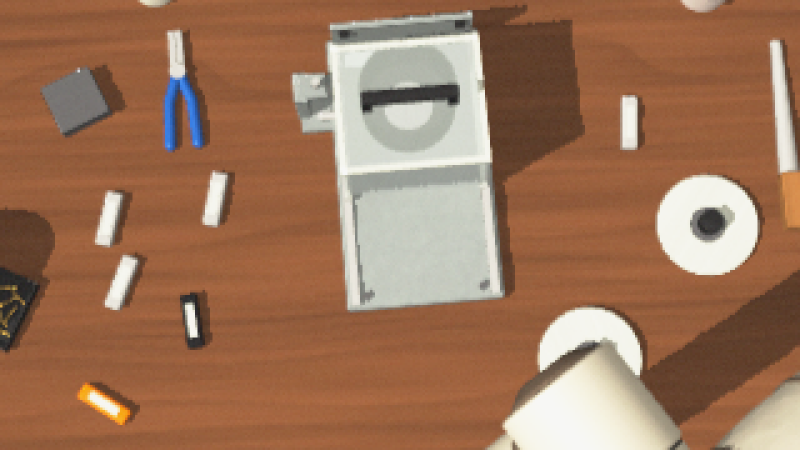

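Crop: the plain silver bars are at crop (110,219), (216,199), (122,282) and (629,122), all without the black or orange casing of the look-alikes. The cover meant is the one at crop (708,225), farther right than (590,355). Next I'll check the drum axis against the handle.

Run:
```python
from h import *
c=load('top0.npz')
print('drum rim',ray(c,(313.2,200),.114),'post',ray(c,(273,198),.088),'endplate top corners',ray(c,[(282,171),(338,167)],.098))
P=cloud(c)
M=np.array([np.cos(np.radians(3)),np.sin(np.radians(3))])
for z0,z1 in((.01,.03),(.08,.11),(.105,.125),(.15,.175),(.19,.215)):
    m=(P[...,2]>z0)&(P[...,2]<z1)&(P[...,0]>.35)&(P[...,0]<.8)&(abs(P[...,1])<.18)
    Q=P[m][:,:2]; u=Q@M; w=Q@np.array([-M[1],M[0]]); print(z0,m.sum(),np.percentile(u,[1,10,50,90,99]).round(3),np.percentile(w,[1,10,50,90,99]).round(3))
```

```text
drum rim [[0.63374481 0.01762813 0.114     ]] post [[0.65183802 0.13661876 0.088     ]] endplate top corners [[ 0.73139239  0.10712374  0.098     ]
 [ 0.73737359 -0.0603451   0.098     ]]
0.01 3260 [0.347 0.413 0.478 0.545 0.753] [-0.195 -0.104 -0.016  0.073  0.118]
0.08 516 [0.54  0.541 0.684 0.738 0.741] [-0.097 -0.078  0.016  0.106  0.119]
0.105 100 [0.54  0.541 0.542 0.663 0.737] [-0.094 -0.083 -0.017  0.058  0.092]
0.15 2869 [0.541 0.553 0.608 0.678 0.691] [-0.1   -0.086 -0.016  0.054  0.068]
0.19 245 [0.607 0.609 0.615 0.622 0.625] [-0.069 -0.059 -0.015  0.028  0.039]
```

Run:
```python
from h import *
go(.614,.016,.27,3)
```

```text
offset [-58.08, 42.52, -2.57] spin -1.267 | j6 -14.8 t 0.1
```

Emit:
{"fn": "apply_moves", "kwargs": {"plan": [{"grip":1,"offset":[-4,3,-2.6],"spin":-0.15},{"grip":1,"offset":[-8,6,-2.6],"spin":-0.3},{"grip":1,"offset":[-12,9,-2.6],"spin":-0.45},{"grip":1,"offset":[-16,12,-2.6],"spin":-0.6},{"grip":1,"offset":[-20,15,-2.6],"spin":-0.75}]}}

```text
time_s: 0.6
tcp_pos: [0.3507, -0.3781, 0.2703]
ee_rot: [[-0.442, -0.897, -0.0], [-0.897, 0.442, 0.0], [-0.0, 0.0, -1.0]]
wrist_force: [0.6, -0.2, 1.0]
gripper_width: 1.002
gripper_force: 0.0
```

Run:
```python
from h import *
st();go(.614,.016,.27,3)
```

```text
t 0.6 tcp [0.3507, -0.3781, 0.2703] jaw 153.7 w 1.002 gf 0.0 F [0.6, -0.2, 1.0] j [-29.0, 10.0, -12.0, -0.0, -67.0, 3.0]
offset [-46.99, -6.17, 0.04] spin -0.511 | j6 2.9 t 0.6
```

Emit:
{"fn": "apply_moves", "kwargs": {"plan": [{"grip":1,"offset":[-4.8,-0.6,0],"spin":0},{"grip":1,"offset":[-9.6,-1.2,0],"spin":0},{"grip":1,"offset":[-14.4,-1.8,0],"spin":0},{"grip":1,"offset":[-19.2,-2.4,0],"spin":0},{"grip":1,"offset":[-24,-3.1,0],"spin":0}]}}

```text
time_s: 1.1
tcp_pos: [0.4858, -0.1773, 0.2704]
ee_rot: [[-0.447, -0.894, -0.0], [-0.894, 0.447, 0.0], [0.0, 0.0, -1.0]]
wrist_force: [-0.0, -2.0, 0.0]
gripper_width: 1.003
gripper_force: 0.0
```

Emit:
{"fn": "apply_moves", "kwargs": {"plan": [{"grip":1,"offset":[-4.6,-0.6,0],"spin":-0.13},{"grip":1,"offset":[-9.2,-1.2,0],"spin":-0.26},{"grip":1,"offset":[-13.8,-1.8,0],"spin":-0.39},{"grip":1,"offset":[-18.4,-2.4,0],"spin":-0.51},{"grip":1,"offset":[-23,-3.1,0],"spin":-0.51}]}}

```text
time_s: 1.6
tcp_pos: [0.6165, 0.0144, 0.2702]
ee_rot: [[0.048, -0.999, -0.001], [-0.999, -0.048, -0.0], [0.0, 0.001, -1.0]]
wrist_force: [1.6, -0.6, -0.0]
gripper_width: 1.0
gripper_force: 0.0
```

Run:
```python
from h import *
st();go(.614,.016,.2,3)
for n in('top',):
    c=r.capture(n);np.savez(n+'1.npz',**c)
    for b in bars(c): print(b)
    P=cloud(c);hsv=cv2.cvtColor(c['img'],cv2.COLOR_BGR2HSV)
    cv2.imwrite('pics/top1.png',c['img'])
```

```text
t 1.6 tcp [0.6165, 0.0144, 0.2702] jaw -177.2 w 1.0 gf 0.0 F [1.6, -0.6, -0.0] j [16.0, 20.0, 2.0, -0.0, -71.0, -14.0]
offset [-0.17, 0.24, 7.02] spin -0.004 | j6 -13.6 t 1.6
(array([198., 273.]), 0.4501, 0.3735, 67, 21, 158.9)
(array([487., 263.]), 0.4454, -0.5026, 89, 27, 93.8)
(array([193., 247.]), 0.5287, 0.3883, 66, 19, 166.3)
(array([236., 239.]), 0.5482, 0.2588, 67, 21, 166.9)
(array([402., 209.]), 0.6249, -0.2548, 67, 16, 176.2)
(array([426., 161.]), 0.7767, -0.3435, 48, 14, 54.2)
(array([214., 159.]), 0.8119, 0.3255, 55, 22, 109.6)
```

View pics/top1.png

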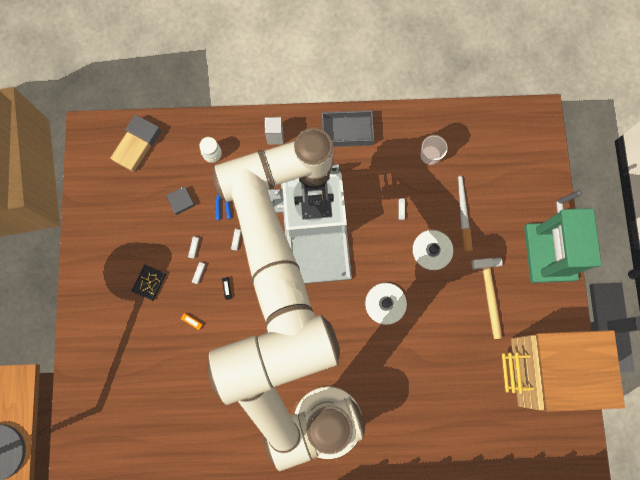

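Top view with the right side clear: covers at (433,250) and (386,303), and a single bar at (402,209). So there are four bars in all. Now I'll grip the handle and slide the hood back.

Emit:
{"fn": "apply_moves", "kwargs": {"plan": [{"grip":1,"offset":[-0.2,0.2,3.5],"spin":0},{"grip":1,"offset":[-0.2,0.2,7.0],"spin":0},{"grip":0,"offset":[-0.2,0.2,7.0],"spin":0},{"grip":0,"offset":[-0.2,0.2,7.0],"spin":0},{"grip":0,"offset":[-0.2,0.2,7.0],"spin":0}]}}

```text
time_s: 2.15
tcp_pos: [0.6152, 0.0143, 0.2028]
ee_rot: [[0.046, -0.999, 0.004], [-0.999, -0.046, 0.0], [0.0, -0.004, -1.0]]
wrist_force: [-0.3, -0.3, 1.1]
gripper_width: 0.812
gripper_force: 0.0
```

Emit:
{"fn": "apply_moves", "kwargs": {"plan": [{"grip":0,"offset":[0,0,0],"spin":0},{"grip":0,"offset":[0,1,0],"spin":0},{"grip":0,"offset":[0,2.5,0],"spin":0},{"grip":0,"offset":[0,4.5,0],"spin":0},{"grip":0,"offset":[0,6.5,0],"spin":0}]}}

```text
time_s: 2.65
tcp_pos: [0.5491, 0.0113, 0.2017]
ee_rot: [[0.046, -0.999, 0.004], [-0.999, -0.046, 0.0], [-0.0, -0.004, -1.0]]
wrist_force: [2.7, 0.1, 0.2]
gripper_width: 0.357
gripper_force: 1.1
```

Emit:
{"fn": "apply_moves", "kwargs": {"plan": [{"grip":0,"offset":[0,0,0],"spin":0},{"grip":0,"offset":[0,0,0],"spin":0},{"grip":0,"offset":[0,0,0],"spin":0},{"grip":0,"offset":[0,0,0],"spin":0}]}}

```text
time_s: 3.05
tcp_pos: [0.55, 0.0114, 0.2015]
ee_rot: [[0.046, -0.999, 0.002], [-0.999, -0.046, -0.0], [0.001, -0.002, -1.0]]
wrist_force: [-2.1, -1.0, 6.2]
gripper_width: 0.178
gripper_force: 30.0
```

Emit:
{"fn": "apply_moves", "kwargs": {"plan": [{"grip":0,"offset":[0,1.5,0],"spin":0},{"grip":0,"offset":[0,3,0],"spin":0},{"grip":0,"offset":[0,4,0],"spin":0},{"grip":0,"offset":[0,5,0],"spin":0}]}}

```text
time_s: 3.45
tcp_pos: [0.5001, 0.0089, 0.2014]
ee_rot: [[0.046, -0.999, 0.003], [-0.999, -0.046, -0.001], [0.001, -0.003, -1.0]]
wrist_force: [1.3, -3.1, 5.6]
gripper_width: 0.181
gripper_force: 30.0
```

Emit:
{"fn": "apply_moves", "kwargs": {"plan": [{"grip":0,"offset":[0,0.5,0],"spin":0},{"grip":0,"offset":[0,1.0,0],"spin":0}]}}

```text
time_s: 3.65
tcp_pos: [0.4929, 0.0086, 0.2016]
ee_rot: [[0.047, -0.999, 0.011], [-0.999, -0.047, 0.0], [0.0, -0.011, -1.0]]
wrist_force: [20.5, -10.0, -10.2]
gripper_width: 0.181
gripper_force: 30.2
```

Emit:
{"fn": "apply_moves", "kwargs": {"plan": [{"grip":0,"offset":[0,0.3,0],"spin":0},{"grip":0,"offset":[0,0.6,0],"spin":0}]}}

```text
time_s: 3.85
tcp_pos: [0.4927, 0.0087, 0.2016]
ee_rot: [[0.048, -0.999, 0.023], [-0.999, -0.048, 0.001], [0.0, -0.023, -1.0]]
wrist_force: [34.2, -15.5, -21.1]
gripper_width: 0.182
gripper_force: 30.5
```

Hood is at its stop (force rising, handle at x≈0.493). I'll relax, open and lift away.

Emit:
{"fn": "apply_moves", "kwargs": {"plan": [{"grip":0,"offset":[0,-0.8,0],"spin":0},{"grip":1,"offset":[0,-0.8,0],"spin":0},{"grip":1,"offset":[0,-0.8,0],"spin":0},{"grip":1,"offset":[0,-0.8,0],"spin":0},{"grip":1,"offset":[0,-0.8,0],"spin":0}]}}

```text
time_s: 4.35
tcp_pos: [0.4901, 0.0089, 0.1999]
ee_rot: [[0.046, -0.999, -0.002], [-0.999, -0.046, 0.0], [-0.0, 0.002, -1.0]]
wrist_force: [0.0, -0.3, 0.3]
gripper_width: 0.463
gripper_force: 0.0
```

Emit:
{"fn": "apply_moves", "kwargs": {"plan": [{"grip":1,"offset":[0,0,-1],"spin":0},{"grip":1,"offset":[0,0,-5],"spin":0},{"grip":1,"offset":[-4,0,-7],"spin":0},{"grip":1,"offset":[-8,0,-7],"spin":0},{"grip":1,"offset":[-12,0,-7],"spin":0}]}}

```text
time_s: 4.85
tcp_pos: [0.4855, 0.13, 0.2725]
ee_rot: [[0.045, -0.999, 0.003], [-0.999, -0.045, 0.002], [-0.002, -0.003, -1.0]]
wrist_force: [1.0, 0.4, 0.7]
gripper_width: 0.923
gripper_force: 0.0
```

Run:
```python
from h import *
st()
for n in('top','side'):
    c=r.capture(n);np.savez(n+'2.npz',**c)
    if n=='top':
        for b in bars(c): print(b)
    P=cloud(c);hsv=cv2.cvtColor(c['img'],cv2.COLOR_BGR2HSV)
    m=(P[...,2]>.108)&(P[...,2]<.121)&(np.hypot(P[...,0]-.652,P[...,1]-.017)<.07); Q=P[m][:,:2].astype(np.float32)
    print(n,'rim',len(Q),cv2.minEnclosingCircle(Q*1000),cv2.fitEllipse(cv2.convexHull(Q*1000)))
    cv2.imwrite(f'pics/{n}2.png',cv2.resize(c['img'][130:310,230:430],(800,720))[:600])
    m=(hsv[...,2]<70)&(P[...,2]>.19)&(P[...,2]<.21)&(P[...,0]>.4)&(P[...,0]<.6)&(abs(P[...,1])<.07)
    print('handle',P[m].mean(0))
s=r.sense()
go(.548,.259,.27,77)
```

```text
t 4.85 tcp [0.4855, 0.13, 0.2725] jaw -177.4 w 0.923 gf 0.0 F [1.0, 0.4, 0.7] j [34.0, 9.0, -14.0, -0.0, -67.0, -31.0]
(array([348., 397.]), 0.0655, -0.0627, 87, 14, 49.7)
(array([487., 263.]), 0.4457, -0.5031, 89, 28, 93.5)
(array([401., 209.]), 0.625, -0.2532, 67, 19, 176.1)
(array([220., 181.]), 0.7354, 0.3041, 59, 19, 3.3)
(array([427., 161.]), 0.7767, -0.3435, 48, 14, 54.2)
(array([214., 158.]), 0.812, 0.325, 56, 22, 109.6)
top rim 182 ((651.1746826171875, 18.30518913269043), 59.425235748291016) ((650.625, 18.50311851501465), (114.80851745605469, 117.19828033447266), 93.10037994384766)
handle [0.49224436 0.01252913 0.20294072]
side rim 245 ((651.9962158203125, 20.504785537719727), 60.13037872314453) ((651.515380859375, 19.71207618713379), (115.28811645507812, 117.9024887084961), 20.20695686340332)
handle [0.49197152 0.04866377 0.20094664]
offset [-12.34, -6.88, 0.18] spin -1.293 | j6 -30.8 t 4.95
```

View pics/top2.png

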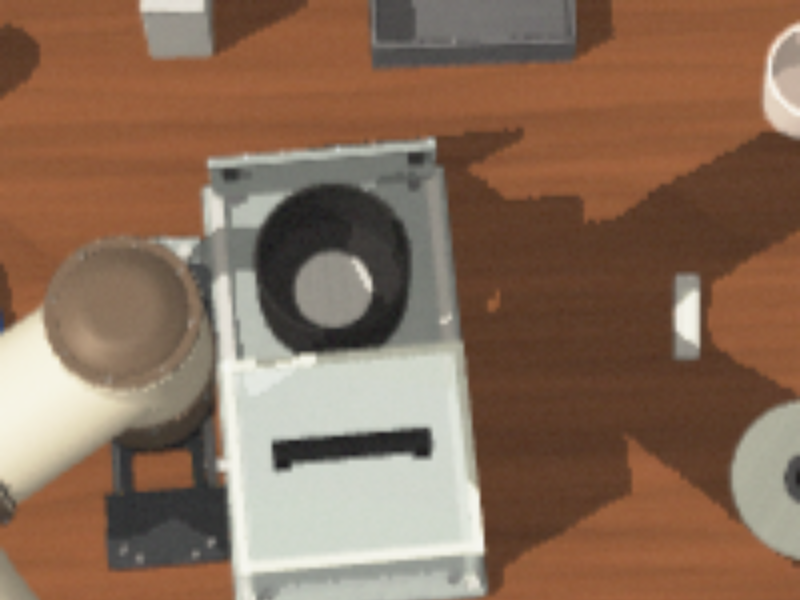

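Hood is fully back. The drum mouth centre sits at crop (333,270), which gives world (0.651,0.0185). I'll add a chained-waypoint helper and go for the bars.

```bash
cat >> h.py <<'E'
def chain(*wps):
    "per waypoint (x,y,z,jaw): offset/spin from the one before, flagged with rows needed"
    s=r.sense(); R=np.array(s['ee_rot']); p=np.array(s['tcp_pos']); a=np.degrees(np.arctan2(R[1,1],R[0,1]))
    for x,y,z,j in wps:
        ra=np.radians(a); Y=np.array([np.cos(ra),np.sin(ra),0]); Z=np.array([0,0,-1.]); X=np.cross(Y,Z)
        d=np.array([x,y,z])-p; sp=-((j-a+90)%180-90)
        print([round(float(v*100),1) for v in(d@X,d@Y,d@Z)],'spin',round(np.radians(sp),2),'rows',round(max(np.linalg.norm(d)/.05,abs(sp)/8.59),1))
        p=np.array([x,y,z]); a-=sp
E
python3 - <<'E'
from h import *
chain((.517,.195,.2,140),(.5485,.259,.12,77.5),(.5485,.259,.0245,77.5))
E
```

```text
[-6.1, -3.5, 7.2] spin 0.75 rows 5.0
[-6.9, 1.7, 8.0] spin 1.09 rows 7.3
[0.0, 0.0, 9.6] spin -0.0 rows 1.9
```

Run:
```python
from h import *
chain((.517,.195,.2,40),(.5485,.259,.12,77.5),(.5485,.259,.0245,77.5))
```

```text
[-6.1, -3.5, 7.2] spin -0.65 rows 4.3
[-2.9, -6.5, 8.0] spin -0.65 rows 4.4
[0.0, 0.0, 9.6] spin -0.0 rows 1.9
```

Emit:
{"fn": "apply_moves", "kwargs": {"plan": [{"grip":0.6,"offset":[-1.5,-0.8,0.5],"spin":-0.14},{"grip":0.6,"offset":[-3,-1.7,2],"spin":-0.28},{"grip":0.6,"offset":[-5,-2.6,4.5],"spin":-0.42},{"grip":0.6,"offset":[-6.1,-3.5,7.2],"spin":-0.56},{"grip":0.6,"offset":[-6.1,-3.5,7.2],"spin":-0.65}]}}

```text
time_s: 5.45
tcp_pos: [0.5164, 0.1912, 0.1948]
ee_rot: [[0.645, -0.764, -0.007], [-0.764, -0.645, -0.004], [-0.002, 0.007, -1.0]]
wrist_force: [-0.0, -1.3, -0.2]
gripper_width: 0.653
gripper_force: 0.0
```

Emit:
{"fn": "apply_moves", "kwargs": {"plan": [{"grip":0.6,"offset":[-0.7,-1.5,2],"spin":-0.14},{"grip":0.6,"offset":[-1.5,-3.2,4],"spin":-0.28},{"grip":0.6,"offset":[-2.3,-5,6],"spin":-0.42},{"grip":0.6,"offset":[-2.9,-6.5,8],"spin":-0.56},{"grip":0.6,"offset":[-2.9,-6.5,8],"spin":-0.65}]}}

```text
time_s: 5.95
tcp_pos: [0.5484, 0.2555, 0.1156]
ee_rot: [[0.976, -0.218, -0.004], [-0.218, -0.976, -0.003], [-0.003, 0.004, -1.0]]
wrist_force: [0.5, -0.7, -0.5]
gripper_width: 0.601
gripper_force: 0.0
```

Run:
```python
from h import *
st()
chain((.5485,.259,.0245,77.5),(.5485,.259,.20,77.5),(.6,.14,.20,85),(.650,.0185,.2,93))
```

```text
t 5.95 tcp [0.5484, 0.2555, 0.1156] jaw -102.6 w 0.601 gf 0.0 F [0.5, -0.7, -0.5] j [40.0, 27.0, -12.0, -0.0, -52.0, 37.0]
[-0.1, -0.3, 9.1] spin -0.0 rows 1.8
[0.0, 0.0, -17.6] spin -0.0 rows 3.5
[7.6, 10.5, 0.0] spin -0.13 rows 2.6
[6.0, 11.7, 0.0] spin -0.14 rows 2.6
```

Emit:
{"fn": "apply_moves", "kwargs": {"plan": [{"grip":0.6,"offset":[-0.1,-0.3,4],"spin":0},{"grip":0.6,"offset":[-0.1,-0.3,7.5],"spin":0},{"grip":0.6,"offset":[-0.1,-0.3,9.0],"spin":0},{"grip":0.1,"offset":[-0.1,-0.3,9.0],"spin":0},{"grip":0,"offset":[-0.1,-0.3,9.0],"spin":0}]}}

```text
time_s: 6.45
tcp_pos: [0.5493, 0.2584, 0.0293]
ee_rot: [[0.975, -0.223, 0.001], [-0.223, -0.975, 0.0], [0.001, -0.0, -1.0]]
wrist_force: [-0.5, 0.3, 0.0]
gripper_width: 0.496
gripper_force: 0.0
```

Emit:
{"fn": "apply_moves", "kwargs": {"plan": [{"grip":0,"offset":[0,0,0],"spin":0},{"grip":0,"offset":[0,0,0],"spin":0},{"grip":0,"offset":[0,0,0],"spin":0},{"grip":0,"offset":[0,0,0],"spin":0}]}}

```text
time_s: 6.85
tcp_pos: [0.549, 0.2584, 0.0297]
ee_rot: [[0.975, -0.223, 0.001], [-0.223, -0.975, 0.001], [0.001, -0.001, -1.0]]
wrist_force: [-0.8, -0.3, 4.2]
gripper_width: 0.225
gripper_force: 30.0
```

Emit:
{"fn": "apply_moves", "kwargs": {"plan": [{"grip":0,"offset":[0,0,-2],"spin":0},{"grip":0,"offset":[0,0,-6],"spin":0},{"grip":0,"offset":[0,0,-10],"spin":0},{"grip":0,"offset":[0,0,-14],"spin":0},{"grip":0,"offset":[0,0,-17.5],"spin":0}]}}

```text
time_s: 7.35
tcp_pos: [0.5483, 0.2582, 0.2053]
ee_rot: [[0.975, -0.223, 0.0], [-0.223, -0.975, 0.001], [0.0, -0.001, -1.0]]
wrist_force: [-0.3, 0.6, -2.5]
gripper_width: 0.226
gripper_force: 30.0
```

Run:
```python
from h import *
st()
chain((.6,.14,.20,85),(.650,.0185,.2,93),(.650,.0185,.078,93))
```

```text
t 7.35 tcp [0.5483, 0.2582, 0.2053] jaw -102.9 w 0.226 gf 30.0 F [-0.3, 0.6, -2.5] j [40.0, 22.0, -6.0, -0.0, -62.0, 37.0]
[7.7, 10.4, 0.5] spin -0.14 rows 2.6
[6.0, 11.7, 0.0] spin -0.14 rows 2.6
[0.0, 0.0, 12.2] spin -0.0 rows 2.4
```

Emit:
{"fn": "apply_moves", "kwargs": {"plan": [{"grip":0,"offset":[3,4.2,0],"spin":-0.06},{"grip":0,"offset":[6,8.4,0],"spin":-0.12},{"grip":0,"offset":[9,12.6,0],"spin":-0.18},{"grip":0,"offset":[11.5,16.8,0],"spin":-0.24},{"grip":0,"offset":[13,20,0.3],"spin":-0.28}]}}

```text
time_s: 7.85
tcp_pos: [0.6313, 0.0319, 0.2001]
ee_rot: [[0.998, 0.056, -0.0], [0.056, -0.998, 0.0], [-0.0, -0.0, -1.0]]
wrist_force: [-0.2, -0.0, -2.5]
gripper_width: 0.226
gripper_force: 30.0
```

Run:
```python
from h import *
st()
chain((.651,.006,.2,93),(.651,.006,.075,93))
```

```text
t 7.85 tcp [0.6313, 0.0319, 0.2001] jaw -86.8 w 0.226 gf 30.0 F [-0.2, -0.0, -2.5] j [18.0, 25.0, -2.0, -0.0, -63.0, 76.0]
[1.8, 2.7, 0.0] spin 0.0 rows 0.7
[0.0, 0.0, 12.5] spin -0.0 rows 2.5
```

Emit:
{"fn": "apply_moves", "kwargs": {"plan": [{"grip":0,"offset":[1.8,2.7,0],"spin":0},{"grip":0,"offset":[1.8,2.7,3],"spin":0},{"grip":0,"offset":[1.8,2.7,7],"spin":0},{"grip":0,"offset":[1.8,2.7,11],"spin":0},{"grip":0,"offset":[1.8,2.7,12.3],"spin":0}]}}

```text
time_s: 8.35
tcp_pos: [0.6464, 0.0076, 0.072]
ee_rot: [[0.999, 0.053, -0.011], [0.053, -0.999, -0.001], [-0.011, 0.0, -1.0]]
wrist_force: [-1.0, -0.2, -2.9]
gripper_width: 0.223
gripper_force: 30.0
```

Emit:
{"fn": "apply_moves", "kwargs": {"plan": [{"grip":0.4,"offset":[0,0,0],"spin":0},{"grip":0.4,"offset":[0,0,0],"spin":0},{"grip":0.4,"offset":[0,0,0],"spin":0}]}}

```text
time_s: 8.65
tcp_pos: [0.6524, 0.0089, 0.0807]
ee_rot: [[0.998, 0.056, 0.006], [0.056, -0.998, 0.001], [0.006, -0.001, -1.0]]
wrist_force: [-0.1, 0.0, 0.4]
gripper_width: 0.374
gripper_force: 0.0
```

Emit:
{"fn": "apply_moves", "kwargs": {"plan": [{"grip":0.4,"offset":[0,0,-4],"spin":0},{"grip":0.4,"offset":[0,0,-9],"spin":0},{"grip":0.6,"offset":[0,0,-13],"spin":0},{"grip":0.6,"offset":[-2,-4,-13],"spin":0},{"grip":0.6,"offset":[-4,-8,-13],"spin":0}]}}

```text
time_s: 9.15
tcp_pos: [0.6071, 0.0866, 0.2122]
ee_rot: [[0.999, 0.053, 0.008], [0.053, -0.999, 0.003], [0.009, -0.003, -1.0]]
wrist_force: [-0.2, -0.4, -0.6]
gripper_width: 0.566
gripper_force: 0.0
```

Run:
```python
from h import *
st()
c=r.capture('side');np.savez('side3.npz',**c)
for b in bars(c): print(b)
c=r.capture('top')
for b in bars(c): print(b)
chain((.57,.25,.2,85),(.5288,.3885,.12,77),(.5288,.3885,.0245,77))
```

```text
t 9.15 tcp [0.6071, 0.0866, 0.2122] jaw -87.0 w 0.566 gf 0.0 F [-0.2, -0.4, -0.6] j [23.0, 22.0, -4.0, 0.0, -63.0, 70.0]
(array([302., 407.]), 0.5292, 0.3892, 68, 24, 167.3)
(array([338., 404.]), 0.4501, 0.374, 68, 24, 157.9)
(array([180., 377.]), 0.8231, 0.3446, 61, 35, 29.1)
(array([220., 365.]), 0.7357, 0.3055, 61, 27, 5.7)
(array([168., 350.]), 0.8723, 0.2792, 55, 23, 46.8)
(array([179., 307.]), 0.8864, 0.1508, 67, 24, 172.4)
(array([249., 186.]), 0.7994, -0.337, 55, 34, 5.0)
(array([198., 272.]), 0.45, 0.3733, 67, 21, 158.1)
(array([193., 247.]), 0.5286, 0.3884, 66, 20, 167.1)
(array([401., 209.]), 0.6249, -0.2548, 68, 16, 176.2)
(array([212., 160.]), 0.808, 0.3299, 50, 18, 91.8)
[-2.5, -16.2, 1.1] spin 0.15 rows 3.3
[-5.3, -13.4, 8.0] spin 0.14 rows 3.3
[0.0, 0.0, 9.6] spin -0.0 rows 1.9
```

Emit:
{"fn": "apply_moves", "kwargs": {"plan": [{"grip":0.6,"offset":[-0.8,-4.5,0],"spin":0.05},{"grip":0.6,"offset":[-1.6,-9,0],"spin":0.1},{"grip":0.6,"offset":[-2.1,-13,0.5],"spin":0.15},{"grip":0.6,"offset":[-2.5,-16.2,1],"spin":0.15}]}}

```text
time_s: 9.65
tcp_pos: [0.5724, 0.2488, 0.2002]
ee_rot: [[0.996, -0.094, 0.004], [-0.094, -0.996, 0.003], [0.004, -0.003, -1.0]]
wrist_force: [-0.3, -0.1, -0.6]
gripper_width: 0.602
gripper_force: 0.0
```

Emit:
{"fn": "apply_moves", "kwargs": {"plan": [{"grip":0.6,"offset":[-1.5,-3.8,1.8],"spin":0.05},{"grip":0.6,"offset":[-3,-7.6,3.6],"spin":0.1},{"grip":0.6,"offset":[-4.5,-11,6],"spin":0.14},{"grip":0.6,"offset":[-5.3,-13.4,8],"spin":0.14},{"grip":0.6,"offset":[-5.3,-13.4,8],"spin":0.14}]}}

```text
time_s: 10.15
tcp_pos: [0.5305, 0.3872, 0.116]
ee_rot: [[0.973, -0.229, -0.002], [-0.229, -0.973, -0.001], [-0.001, 0.001, -1.0]]
wrist_force: [-0.6, -0.5, 0.1]
gripper_width: 0.602
gripper_force: 0.0
```

Run:
```python
from h import *
st()
chain((.5288,.3885,.0245,77))
```

```text
t 10.15 tcp [0.5305, 0.3872, 0.116] jaw -103.3 w 0.602 gf 0.0 F [-0.6, -0.5, 0.1] j [50.0, 31.0, -4.0, -0.0, -55.0, 27.0]
[-0.2, -0.1, 9.2] spin -0.0 rows 1.8
```

Emit:
{"fn": "apply_moves", "kwargs": {"plan": [{"grip":0.6,"offset":[-0.2,-0.1,4],"spin":0},{"grip":0.6,"offset":[-0.2,-0.1,7.5],"spin":0},{"grip":0.6,"offset":[-0.2,-0.1,9.2],"spin":0},{"grip":0.6,"offset":[-0.2,-0.1,9.4],"spin":0},{"grip":0,"offset":[-0.2,-0.1,9.4],"spin":0}]}}

```text
time_s: 10.65
tcp_pos: [0.5315, 0.3865, 0.0253]
ee_rot: [[0.972, -0.233, 0.002], [-0.233, -0.972, 0.002], [0.002, -0.002, -1.0]]
wrist_force: [-0.0, 0.3, 0.5]
gripper_width: 0.563
gripper_force: 0.0
```

Emit:
{"fn": "apply_moves", "kwargs": {"plan": [{"grip":0,"offset":[0,0,0],"spin":0},{"grip":0,"offset":[0,0,0],"spin":0},{"grip":0,"offset":[0,0,0],"spin":0},{"grip":0,"offset":[0,0,0],"spin":0},{"grip":0,"offset":[0,0,0],"spin":0}]}}

```text
time_s: 11.15
tcp_pos: [0.5305, 0.3866, 0.0243]
ee_rot: [[0.973, -0.232, 0.001], [-0.232, -0.973, 0.001], [0.001, -0.001, -1.0]]
wrist_force: [-0.4, 0.9, 3.1]
gripper_width: 0.226
gripper_force: 30.0
```

Emit:
{"fn": "apply_moves", "kwargs": {"plan": [{"grip":0,"offset":[0,0,-2],"spin":0},{"grip":0,"offset":[0,0,-6],"spin":0},{"grip":0,"offset":[0,0,-10],"spin":0},{"grip":0,"offset":[0,0,-14],"spin":0},{"grip":0,"offset":[0,0,-17.5],"spin":0}]}}

```text
time_s: 11.65
tcp_pos: [0.5299, 0.3861, 0.1999]
ee_rot: [[0.973, -0.233, -0.0], [-0.233, -0.973, -0.0], [-0.0, 0.0, -1.0]]
wrist_force: [0.4, -0.2, -1.9]
gripper_width: 0.224
gripper_force: 30.0
```

Run:
```python
from h import *
st()
chain((.59,.21,.20,85),(.650,.032,.2,93),(.650,.032,.08,93))
```

```text
t 11.65 tcp [0.5299, 0.3861, 0.1999] jaw -103.5 w 0.224 gf 30.0 F [0.4, -0.2, -1.9] j [50.0, 27.0, 1.0, -0.0, -65.0, 26.0]
[9.9, 15.7, -0.0] spin -0.15 rows 3.7
[7.5, 17.2, 0.0] spin -0.14 rows 3.8
[0.0, 0.0, 12.0] spin -0.0 rows 2.4
```

Emit:
{"fn": "apply_moves", "kwargs": {"plan": [{"grip":0,"offset":[2.5,4,0],"spin":-0.05},{"grip":0,"offset":[5,8,0],"spin":-0.1},{"grip":0,"offset":[7.5,12,0],"spin":-0.15},{"grip":0,"offset":[9.9,15.7,0],"spin":-0.15}]}}

```text
time_s: 12.05
tcp_pos: [0.5895, 0.2086, 0.1977]
ee_rot: [[0.996, -0.084, -0.002], [-0.084, -0.996, -0.001], [-0.002, 0.001, -1.0]]
wrist_force: [1.3, 0.5, -2.4]
gripper_width: 0.223
gripper_force: 30.0
```

Emit:
{"fn": "apply_moves", "kwargs": {"plan": [{"grip":0,"offset":[2,4.3,0],"spin":-0.05},{"grip":0,"offset":[4,8.6,0],"spin":-0.1},{"grip":0,"offset":[6,12.9,0],"spin":-0.14},{"grip":0,"offset":[7.5,17.2,0],"spin":-0.14},{"grip":0,"offset":[7.5,17.2,0],"spin":-0.14}]}}

```text
time_s: 12.55
tcp_pos: [0.6502, 0.0275, 0.1972]
ee_rot: [[0.999, 0.048, -0.003], [0.048, -0.999, -0.001], [-0.003, 0.001, -1.0]]
wrist_force: [-0.5, 0.9, -2.5]
gripper_width: 0.22
gripper_force: 30.0
```

Run:
```python
from h import *
st()
chain((.651,.033,.2,93),(.651,.033,.078,93))
```

```text
t 12.55 tcp [0.6502, 0.0275, 0.1972] jaw -87.2 w 0.22 gf 30.0 F [-0.5, 0.9, -2.5] j [17.0, 27.0, 1.0, 0.0, -64.0, 76.0]
[0.1, -0.5, -0.3] spin -0.0 rows 0.1
[0.0, 0.0, 12.2] spin -0.0 rows 2.4
```

Emit:
{"fn": "apply_moves", "kwargs": {"plan": [{"grip":0,"offset":[0.1,-0.5,0],"spin":0},{"grip":0,"offset":[0.1,-0.5,4],"spin":0},{"grip":0,"offset":[0.1,-0.5,8],"spin":0},{"grip":0,"offset":[0.1,-0.5,11],"spin":0},{"grip":0,"offset":[0.1,-0.5,11.8],"spin":0}]}}

```text
time_s: 13.05
tcp_pos: [0.6476, 0.0392, 0.076]
ee_rot: [[0.998, 0.057, -0.009], [0.057, -0.998, -0.001], [-0.009, 0.001, -1.0]]
wrist_force: [-1.4, 0.1, -2.6]
gripper_width: 0.224
gripper_force: 30.0
```

Emit:
{"fn": "apply_moves", "kwargs": {"plan": [{"grip":0,"offset":[0,0,0],"spin":0},{"grip":0.4,"offset":[0,0,0],"spin":0},{"grip":0.4,"offset":[0,0,0],"spin":0},{"grip":0.4,"offset":[0,0,0],"spin":0}]}}

```text
time_s: 13.45
tcp_pos: [0.6522, 0.0383, 0.083]
ee_rot: [[0.998, 0.056, 0.004], [0.056, -0.998, 0.001], [0.004, -0.001, -1.0]]
wrist_force: [0.6, -0.9, 0.8]
gripper_width: 0.372
gripper_force: 0.4
```

Emit:
{"fn": "apply_moves", "kwargs": {"plan": [{"grip":0.4,"offset":[0,0,-4],"spin":0},{"grip":0.4,"offset":[0,0,-9],"spin":0},{"grip":0.6,"offset":[0,0,-13],"spin":0},{"grip":0.6,"offset":[-2,-4,-13],"spin":0},{"grip":0.6,"offset":[-4,-8,-13],"spin":0}]}}

```text
time_s: 13.95
tcp_pos: [0.6073, 0.1157, 0.2139]
ee_rot: [[0.999, 0.052, 0.006], [0.052, -0.999, 0.003], [0.006, -0.002, -1.0]]
wrist_force: [-0.7, 1.1, -0.7]
gripper_width: 0.563
gripper_force: 0.0
```

Run:
```python
from h import *
st()
c=r.capture('top')
for b in bars(c): print(b)
P=cloud(c)
m=(np.hypot(P[...,0]-.651,P[...,1]-.0185)<.05)&(P[...,2]<.09);print('in drum z',np.percentile(P[m][:,2],[5,25,50,75,95]).round(3))
c=r.capture('side');np.savez('side3.npz',**c)
for b in bars(c): print('s',b)
chain((.52,.23,.2,80),(.4501,.3735,.12,68.7),(.4501,.3735,.0245,68.7))
```

```text
t 13.95 tcp [0.6073, 0.1157, 0.2139] jaw -87.0 w 0.563 gf 0.0 F [-0.7, 1.1, -0.7] j [26.0, 22.0, -3.0, 0.0, -64.0, 67.0]
(array([198., 272.]), 0.4499, 0.3729, 67, 20, 159.4)
(array([402., 209.]), 0.6233, -0.2547, 64, 16, 176.2)
(array([426., 160.]), 0.7784, -0.3436, 50, 17, 54.2)
in drum z [0.019 0.025 0.03  0.038 0.044]
s (array([338., 404.]), 0.4505, 0.3738, 67, 24, 157.9)
s (array([220., 365.]), 0.7359, 0.3056, 62, 27, 5.7)
s (array([167., 350.]), 0.8746, 0.28, 53, 19, 53.0)
s (array([179., 307.]), 0.8836, 0.1506, 60, 22, 178.8)
s (array([352., 200.]), 0.4587, -0.2998, 77, 16, 47.5)
s (array([248., 186.]), 0.8061, -0.3369, 58, 32, 172.1)
[-7.8, -11.6, 1.3] spin 0.23 rows 2.8
[-9.4, -12.9, 8.0] spin 0.2 rows 3.6
[0.0, 0.0, 9.6] spin -0.0 rows 1.9
```

Emit:
{"fn": "apply_moves", "kwargs": {"plan": [{"grip":0.6,"offset":[-2,-3,0],"spin":0.06},{"grip":0.6,"offset":[-4.5,-6.5,0.5],"spin":0.12},{"grip":0.6,"offset":[-6.5,-9.5,1],"spin":0.18},{"grip":0.6,"offset":[-7.8,-11.6,1.3],"spin":0.23}]}}

```text
time_s: 14.45
tcp_pos: [0.5213, 0.2282, 0.1985]
ee_rot: [[0.985, -0.175, 0.001], [-0.175, -0.985, 0.001], [0.001, -0.001, -1.0]]
wrist_force: [0.0, 0.2, -0.1]
gripper_width: 0.602
gripper_force: 0.0
```

Emit:
{"fn": "apply_moves", "kwargs": {"plan": [{"grip":0.6,"offset":[-2.6,-3.6,1.8],"spin":0.06},{"grip":0.6,"offset":[-5.2,-7.2,3.6],"spin":0.12},{"grip":0.6,"offset":[-7.5,-10.4,6],"spin":0.2},{"grip":0.6,"offset":[-9.4,-12.9,8],"spin":0.2},{"grip":0.6,"offset":[-9.4,-12.9,8],"spin":0.2}]}}

```text
time_s: 14.95
tcp_pos: [0.4502, 0.3723, 0.1156]
ee_rot: [[0.932, -0.363, -0.002], [-0.363, -0.932, -0.002], [-0.001, 0.003, -1.0]]
wrist_force: [-0.1, -0.7, -0.5]
gripper_width: 0.598
gripper_force: 0.0
```

Emit:
{"fn": "apply_moves", "kwargs": {"plan": [{"grip":0.6,"offset":[0,0,0],"spin":0}]}}

```text
time_s: 15.05
tcp_pos: [0.4523, 0.3709, 0.1179]
ee_rot: [[0.931, -0.365, 0.001], [-0.365, -0.931, 0.0], [0.0, -0.0, -1.0]]
wrist_force: [-0.4, -0.1, 0.8]
gripper_width: 0.6
gripper_force: 0.0
```

Run:
```python
from h import *
st()
chain((.4501,.3735,.0245,69))
```

```text
t 15.05 tcp [0.4523, 0.3709, 0.1179] jaw -111.4 w 0.6 gf 0.0 F [-0.4, -0.1, 0.8] j [55.0, 25.0, -15.0, 0.0, -50.0, 13.0]
[-0.3, -0.2, 9.3] spin -0.01 rows 1.9
```

Emit:
{"fn": "apply_moves", "kwargs": {"plan": [{"grip":0.6,"offset":[-0.3,-0.2,4],"spin":0},{"grip":0.6,"offset":[-0.3,-0.2,7.5],"spin":0},{"grip":0.6,"offset":[-0.3,-0.2,9.2],"spin":0},{"grip":0.6,"offset":[-0.3,-0.2,9.4],"spin":0},{"grip":0,"offset":[-0.3,-0.2,9.4],"spin":0}]}}

```text
time_s: 15.55
tcp_pos: [0.4513, 0.3732, 0.0247]
ee_rot: [[0.93, -0.367, 0.001], [-0.367, -0.93, 0.001], [0.001, -0.002, -1.0]]
wrist_force: [0.9, 0.1, -0.4]
gripper_width: 0.566
gripper_force: 0.0
```

Emit:
{"fn": "apply_moves", "kwargs": {"plan": [{"grip":0,"offset":[0,0,0],"spin":0},{"grip":0,"offset":[0,0,0],"spin":0},{"grip":0,"offset":[0,0,0],"spin":0},{"grip":0,"offset":[0,0,0],"spin":0},{"grip":0,"offset":[0,0,0],"spin":0}]}}

```text
time_s: 16.05
tcp_pos: [0.45, 0.3733, 0.0241]
ee_rot: [[0.931, -0.366, -0.0], [-0.366, -0.931, -0.0], [0.0, 0.0, -1.0]]
wrist_force: [-0.1, -1.2, 3.7]
gripper_width: 0.224
gripper_force: 30.0
```

Emit:
{"fn": "apply_moves", "kwargs": {"plan": [{"grip":0,"offset":[0,0,-2],"spin":0},{"grip":0,"offset":[0,0,-6],"spin":0},{"grip":0,"offset":[0,0,-10],"spin":0},{"grip":0,"offset":[0,0,-14],"spin":0},{"grip":0,"offset":[0,0,-17.5],"spin":0}]}}

```text
time_s: 16.55
tcp_pos: [0.4498, 0.3734, 0.2002]
ee_rot: [[0.931, -0.366, 0.0], [-0.366, -0.931, 0.001], [-0.0, -0.001, -1.0]]
wrist_force: [0.5, 1.0, -2.4]
gripper_width: 0.225
gripper_force: 30.0
```

Run:
```python
from h import *
st()
chain((.55,.20,.20,80),(.650,.0185,.2,93),(.650,.0185,.095,93))
```

```text
t 16.55 tcp [0.4498, 0.3734, 0.2002] jaw -111.5 w 0.225 gf 30.0 F [0.5, 1.0, -2.4] j [56.0, 20.0, -9.0, -0.0, -61.0, 13.0]
[15.7, 12.5, 0.0] spin -0.2 rows 4.0
[13.0, 16.1, 0.0] spin -0.23 rows 4.1
[0.0, 0.0, 10.5] spin -0.0 rows 2.1
```

Emit:
{"fn": "apply_moves", "kwargs": {"plan": [{"grip":0,"offset":[3.8,3,0],"spin":-0.05},{"grip":0,"offset":[7.6,6,0],"spin":-0.1},{"grip":0,"offset":[11.4,9,0],"spin":-0.15},{"grip":0,"offset":[15.7,12.5,0],"spin":-0.2}]}}

```text
time_s: 16.95
tcp_pos: [0.5479, 0.203, 0.1981]
ee_rot: [[0.985, -0.171, -0.001], [-0.171, -0.985, 0.0], [-0.001, -0.0, -1.0]]
wrist_force: [1.7, 0.1, -1.7]
gripper_width: 0.225
gripper_force: 30.0
```

Emit:
{"fn": "apply_moves", "kwargs": {"plan": [{"grip":0,"offset":[3.2,4,0],"spin":-0.07},{"grip":0,"offset":[6.5,8,0],"spin":-0.14},{"grip":0,"offset":[9.7,12,0],"spin":-0.23},{"grip":0,"offset":[13,16.1,0],"spin":-0.23},{"grip":0,"offset":[13,16.1,0],"spin":-0.23}]}}

```text
time_s: 17.45
tcp_pos: [0.6491, 0.0185, 0.1971]
ee_rot: [[0.999, 0.049, -0.001], [0.049, -0.999, -0.001], [-0.001, 0.001, -1.0]]
wrist_force: [0.2, 1.0, -2.0]
gripper_width: 0.231
gripper_force: 30.0
```

Emit:
{"fn": "apply_moves", "kwargs": {"plan": [{"grip":0,"offset":[0,0,0],"spin":0}]}}

```text
time_s: 17.55
tcp_pos: [0.6476, 0.0216, 0.1971]
ee_rot: [[0.999, 0.052, -0.002], [0.052, -0.999, 0.0], [-0.002, -0.0, -1.0]]
wrist_force: [-0.3, -0.2, -1.5]
gripper_width: 0.228
gripper_force: 30.0
```

Run:
```python
from h import *
st()
chain((.651,.0185,.085,93))
```

```text
t 17.55 tcp [0.6476, 0.0216, 0.1971] jaw -87.0 w 0.228 gf 30.0 F [-0.3, -0.2, -1.5] j [16.0, 26.0, 0.0, -0.0, -64.0, 77.0]
[0.3, 0.3, 11.2] spin -0.0 rows 2.2
```

Emit:
{"fn": "apply_moves", "kwargs": {"plan": [{"grip":0,"offset":[0.3,0.3,3],"spin":0},{"grip":0,"offset":[0.3,0.3,6.5],"spin":0},{"grip":0,"offset":[0.3,0.3,9.5],"spin":0},{"grip":0,"offset":[0.3,0.3,11],"spin":0},{"grip":0,"offset":[0.3,0.3,11],"spin":0}]}}

```text
time_s: 18.05
tcp_pos: [0.6481, 0.0217, 0.0853]
ee_rot: [[0.998, 0.057, -0.007], [0.057, -0.998, -0.001], [-0.007, 0.001, -1.0]]
wrist_force: [-0.4, 0.7, -1.9]
gripper_width: 0.224
gripper_force: 30.0
```

Emit:
{"fn": "apply_moves", "kwargs": {"plan": [{"grip":0.4,"offset":[0,0,0],"spin":0},{"grip":0.4,"offset":[0,0,0],"spin":0},{"grip":0.4,"offset":[0,0,0],"spin":0}]}}

```text
time_s: 18.35
tcp_pos: [0.652, 0.021, 0.0907]
ee_rot: [[0.998, 0.056, 0.004], [0.056, -0.998, 0.001], [0.004, -0.001, -1.0]]
wrist_force: [0.6, -0.0, 0.0]
gripper_width: 0.372
gripper_force: 0.0
```

Emit:
{"fn": "apply_moves", "kwargs": {"plan": [{"grip":0.4,"offset":[0,0,-4],"spin":0},{"grip":0.4,"offset":[0,0,-9],"spin":0},{"grip":0.6,"offset":[0,0,-12],"spin":0},{"grip":0.6,"offset":[0,4,-12],"spin":0},{"grip":0.6,"offset":[0,8,-12],"spin":0}]}}

```text
time_s: 18.85
tcp_pos: [0.6563, -0.0592, 0.2122]
ee_rot: [[0.998, 0.058, 0.006], [0.058, -0.998, 0.001], [0.006, -0.001, -1.0]]
wrist_force: [0.3, -1.2, -0.4]
gripper_width: 0.565
gripper_force: 0.0
```

Run:
```python
from h import *
st()
c=r.capture('top');np.savez('top4.npz',**c)
for b in bars(c): print(b)
chain((.64,-.16,.2,90),(.6245,-.2547,.12,86.2),(.6245,-.2547,.0245,86.2))
```

```text
t 18.85 tcp [0.6563, -0.0592, 0.2122] jaw -86.7 w 0.565 gf 0.0 F [0.3, -1.2, -0.4] j [9.0, 26.0, 3.0, 0.0, -66.0, 84.0]
(array([339., 277.]), 0.4186, -0.0476, 85, 28, 103.5)
(array([402., 209.]), 0.6249, -0.2548, 67, 16, 176.2)
(array([220., 181.]), 0.7354, 0.3041, 59, 19, 3.3)
(array([427., 161.]), 0.7762, -0.345, 51, 15, 56.2)
(array([214., 159.]), 0.8113, 0.3232, 55, 19, 112.9)
[-2.0, 9.4, 1.1] spin 0.05 rows 1.9
[-1.5, 9.5, 8.0] spin 0.07 rows 2.5
[0.0, 0.0, 9.6] spin -0.0 rows 1.9
```

Emit:
{"fn": "apply_moves", "kwargs": {"plan": [{"grip":0.6,"offset":[-1,4.7,0.5],"spin":0.03},{"grip":0.6,"offset":[-2,9.4,1.1],"spin":0.05},{"grip":0.6,"offset":[-2.8,13,4],"spin":0.1},{"grip":0.6,"offset":[-3.3,16.5,7],"spin":0.12},{"grip":0.6,"offset":[-3.6,18.9,9.1],"spin":0.12}]}}

```text
time_s: 19.4
tcp_pos: [0.6288, -0.2523, 0.1168]
ee_rot: [[0.998, -0.067, -0.0], [-0.067, -0.998, 0.0], [-0.0, -0.0, -1.0]]
wrist_force: [1.1, -0.1, -0.1]
gripper_width: 0.599
gripper_force: 0.0
```

Emit:
{"fn": "apply_moves", "kwargs": {"plan": [{"grip":0.6,"offset":[0,0,0],"spin":0},{"grip":0.6,"offset":[0,0,0],"spin":0}]}}

```text
time_s: 19.6
tcp_pos: [0.6299, -0.2508, 0.118]
ee_rot: [[0.998, -0.066, 0.001], [-0.066, -0.998, -0.0], [0.001, 0.0, -1.0]]
wrist_force: [0.0, -0.2, -0.2]
gripper_width: 0.602
gripper_force: 0.0
```

Run:
```python
from h import *
st()
c=r.capture('side')
for b in bars(c): print(b)
chain((.6245,-.254,.0245,86.2))
```

```text
t 19.6 tcp [0.6299, -0.2508, 0.118] jaw -93.8 w 0.602 gf 0.0 F [0.0, -0.2, -0.2] j [-8.0, 33.0, -1.0, 0.0, -57.0, 94.0]
(array([220., 365.]), 0.7359, 0.3056, 62, 27, 5.7)
(array([173., 346.]), 0.8614, 0.2692, 48, 13, 9.2)
(array([179., 307.]), 0.8854, 0.1497, 68, 26, 175.5)
[-0.6, 0.4, 9.4] spin 0.0 rows 1.9
```

Emit:
{"fn": "apply_moves", "kwargs": {"plan": [{"grip":0.6,"offset":[-0.6,0.3,4],"spin":0},{"grip":0.6,"offset":[-0.6,0.3,7.5],"spin":0},{"grip":0.6,"offset":[-0.6,0.3,9.2],"spin":0},{"grip":0.6,"offset":[-0.6,0.3,9.4],"spin":0},{"grip":0,"offset":[-0.6,0.3,9.4],"spin":0}]}}

```text
time_s: 20.15
tcp_pos: [0.6251, -0.252, 0.0252]
ee_rot: [[0.998, -0.063, 0.003], [-0.063, -0.998, -0.001], [0.003, 0.0, -1.0]]
wrist_force: [1.0, -0.2, 0.3]
gripper_width: 0.565
gripper_force: 0.0
```

Emit:
{"fn": "apply_moves", "kwargs": {"plan": [{"grip":0,"offset":[0,0,0],"spin":0},{"grip":0,"offset":[0,0,0],"spin":0},{"grip":0,"offset":[0,0,0],"spin":0},{"grip":0,"offset":[0,0,0],"spin":0},{"grip":0,"offset":[0,0,0],"spin":0}]}}

```text
time_s: 20.65
tcp_pos: [0.624, -0.2532, 0.0244]
ee_rot: [[0.998, -0.065, 0.001], [-0.065, -0.998, -0.001], [0.001, 0.001, -1.0]]
wrist_force: [-0.4, -0.6, 3.8]
gripper_width: 0.225
gripper_force: 30.0
```

Emit:
{"fn": "apply_moves", "kwargs": {"plan": [{"grip":0,"offset":[0,0,-2],"spin":0},{"grip":0,"offset":[0,0,-6],"spin":0},{"grip":0,"offset":[0,0,-10],"spin":0},{"grip":0,"offset":[0,0,-14],"spin":0},{"grip":0,"offset":[0,0,-17.5],"spin":0}]}}

```text
time_s: 21.15
tcp_pos: [0.6233, -0.2526, 0.2]
ee_rot: [[0.998, -0.065, 0.0], [-0.065, -0.998, 0.001], [0.0, -0.001, -1.0]]
wrist_force: [0.5, 0.5, -1.5]
gripper_width: 0.227
gripper_force: 30.0
```

Run:
```python
from h import *
st()
chain((.635,-.11,.20,90),(.651,.0185,.2,93),(.651,.0185,.095,93))
```

```text
t 21.15 tcp [0.6233, -0.2526, 0.2] jaw -93.7 w 0.227 gf 30.0 F [0.5, 0.5, -1.5] j [-8.0, 28.0, 4.0, -0.0, -66.0, 95.0]
[0.2, -14.3, 0.0] spin -0.07 rows 2.9
[1.6, -12.8, 0.0] spin -0.05 rows 2.6
[0.0, 0.0, 10.5] spin -0.0 rows 2.1
```

Emit:
{"fn": "apply_moves", "kwargs": {"plan": [{"grip":0,"offset":[0,-4.5,0],"spin":-0.03},{"grip":0,"offset":[0.1,-9,0],"spin":-0.06},{"grip":0,"offset":[0.2,-14.3,0],"spin":-0.07},{"grip":0,"offset":[0.8,-19,0],"spin":-0.1},{"grip":0,"offset":[1.3,-23,0],"spin":-0.12}]}}

```text
time_s: 21.65
tcp_pos: [0.6509, -0.0215, 0.1978]
ee_rot: [[0.998, 0.057, -0.002], [0.057, -0.998, 0.001], [-0.002, -0.001, -1.0]]
wrist_force: [0.4, -0.2, -2.1]
gripper_width: 0.224
gripper_force: 30.0
```

Emit:
{"fn": "apply_moves", "kwargs": {"plan": [{"grip":0,"offset":[0.7,-4.1,0],"spin":0},{"grip":0,"offset":[0.7,-4.1,0],"spin":0},{"grip":0,"offset":[0.7,-4.1,0],"spin":0}]}}

```text
time_s: 21.95
tcp_pos: [0.6556, 0.0184, 0.1975]
ee_rot: [[0.998, 0.057, -0.002], [0.057, -0.998, -0.0], [-0.002, -0.0, -1.0]]
wrist_force: [0.1, -0.8, -1.2]
gripper_width: 0.228
gripper_force: 30.0
```

Run:
```python
from h import *
st()
chain((.651,.0185,.095,93))
```

```text
t 21.95 tcp [0.6556, 0.0184, 0.1975] jaw -86.7 w 0.228 gf 30.0 F [0.1, -0.8, -1.2] j [16.0, 27.0, 1.0, -0.0, -65.0, 78.0]
[-0.5, -0.0, 10.3] spin 0.0 rows 2.1
```

Emit:
{"fn": "apply_moves", "kwargs": {"plan": [{"grip":0,"offset":[-0.3,0,3],"spin":0},{"grip":0,"offset":[-0.3,0,6],"spin":0},{"grip":0,"offset":[-0.3,0,8.5],"spin":0},{"grip":0,"offset":[-0.3,0,10],"spin":0},{"grip":0,"offset":[-0.3,0,10],"spin":0}]}}

```text
time_s: 22.45
tcp_pos: [0.6508, 0.0151, 0.0952]
ee_rot: [[0.999, 0.052, -0.007], [0.052, -0.999, -0.001], [-0.007, 0.001, -1.0]]
wrist_force: [-0.1, -0.2, -2.2]
gripper_width: 0.227
gripper_force: 30.0
```

Emit:
{"fn": "apply_moves", "kwargs": {"plan": [{"grip":0.4,"offset":[0,0,0],"spin":0},{"grip":0.4,"offset":[0,0,0],"spin":0},{"grip":0.4,"offset":[0,0,0],"spin":0}]}}

```text
time_s: 22.75
tcp_pos: [0.6543, 0.0169, 0.1005]
ee_rot: [[0.998, 0.055, 0.003], [0.055, -0.998, 0.001], [0.004, -0.0, -1.0]]
wrist_force: [0.2, -0.4, -0.7]
gripper_width: 0.371
gripper_force: 0.0
```

Emit:
{"fn": "apply_moves", "kwargs": {"plan": [{"grip":0.4,"offset":[0,0,-4],"spin":0},{"grip":0.4,"offset":[0,0,-9],"spin":0},{"grip":0.6,"offset":[0,0,-11],"spin":0},{"grip":0.6,"offset":[0,4.5,-11],"spin":0},{"grip":0.6,"offset":[0,9,-11],"spin":0}]}}

```text
time_s: 23.25
tcp_pos: [0.6591, -0.0725, 0.2117]
ee_rot: [[0.998, 0.059, 0.005], [0.059, -0.998, 0.001], [0.005, -0.0, -1.0]]
wrist_force: [0.6, 0.0, 0.1]
gripper_width: 0.56
gripper_force: 0.0
```

Emit:
{"fn": "apply_moves", "kwargs": {"plan": [{"grip":0.6,"offset":[0,4.8,0],"spin":0},{"grip":0.6,"offset":[0,9.5,0],"spin":0},{"grip":0.6,"offset":[0,14,0],"spin":0},{"grip":0.6,"offset":[0,18,0],"spin":0}]}}

```text
time_s: 23.65
tcp_pos: [0.6682, -0.2549, 0.2101]
ee_rot: [[0.999, 0.055, 0.002], [0.055, -0.999, -0.001], [0.002, 0.001, -1.0]]
wrist_force: [1.0, 0.7, 1.0]
gripper_width: 0.603
gripper_force: 0.0
```

Run:
```python
from h import *
st()
c=r.capture('top');np.savez('top5.npz',**c)
P=cloud(c)
m=(np.hypot(P[...,0]-.651,P[...,1]-.0185)<.045)&(P[...,2]<.12);print('in drum z',np.percentile(P[m][:,2],[5,25,50,75,95,100]).round(3))
s=r.capture('side');np.savez('side5.npz',**s)
a=cv2.resize(c['img'][150:310,260:420],(400,400));b=cv2.resize(s['img'][190:310,220:380],(400,300))
cv2.imwrite('pics/d5.png',np.hstack([a,np.vstack([b,b[:100]*0])]))
for n,c,px in(('top',c,(433,250)),('side',s,(344,190))):
    P=cloud(c);hsv=cv2.cvtColor(c['img'],cv2.COLOR_BGR2HSV); X=P-ray(c,px,.014)[0]; near=np.hypot(X[...,0],X[...,1])<.1
    m=(near&(hsv[...,1]<70)&(hsv[...,2]>90)&(P[...,2]<.03)).astype(np.uint8)
    k=max(cv2.findContours(m,0,1)[0],key=cv2.contourArea)[:,0]
    W=ray(c,k,.014)[:,:2].astype(np.float32)*1000
    kn=near&(P[...,2]>.036)&(P[...,2]<.05)
    print(n,'cover',cv2.fitEllipse(W),'knob top',P[kn].mean(0).round(4) if kn.any() else None,kn.sum())
```

```text
t 23.65 tcp [0.6682, -0.2549, 0.2101] jaw -86.9 w 0.603 gf 0.0 F [1.0, 0.7, 1.0] j [-8.0, 32.0, 12.0, 0.0, -70.0, 101.0]
in drum z [0.02  0.028 0.039 0.06  0.071 0.084]
top cover ((504.13360595703125, -364.2342224121094), (121.32711029052734, 122.81437683105469), 77.55664825439453) knob top [ 0.5026 -0.3642  0.0418] 57
side cover ((504.54718017578125, -361.6270446777344), (121.73336029052734, 129.00489807128906), 162.2097625732422) knob top [ 0.5036 -0.3598  0.0403] 41
```

View pics/d5.png

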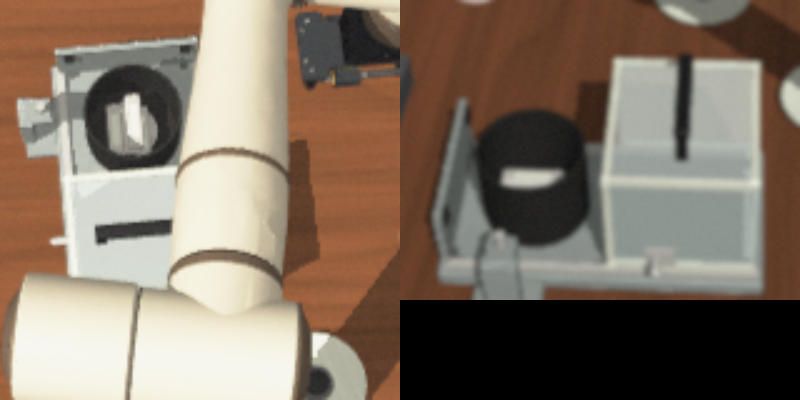

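The drum holds the four bars (top bar at crop (133,115)), highest point about z=0.07, well below the cover's step. The cover was knocked to (0.504,-0.363), so I'm going to grip its knob there.

Run:
```python
from h import *
chain((.504,-.3628,.10,92))
```

```text
[-16.9, 9.7, 10.9] spin 0.01 rows 4.5
```

Emit:
{"fn": "apply_moves", "kwargs": {"plan": [{"grip":0.7,"offset":[-4,2.3,1],"spin":0},{"grip":0.7,"offset":[-8,4.6,3],"spin":0},{"grip":0.7,"offset":[-12,6.9,5.5],"spin":0},{"grip":0.7,"offset":[-15,8.8,8],"spin":0},{"grip":0.7,"offset":[-16.9,9.7,10.9],"spin":0}]}}

```text
time_s: 24.25
tcp_pos: [0.5032, -0.3598, 0.1007]
ee_rot: [[0.999, 0.054, 0.003], [0.054, -0.999, -0.001], [0.003, 0.001, -1.0]]
wrist_force: [0.7, -0.4, -0.2]
gripper_width: 0.696
gripper_force: 0.0
```

Emit:
{"fn": "apply_moves", "kwargs": {"plan": [{"grip":0.7,"offset":[0,0,0],"spin":0},{"grip":0.7,"offset":[0,0,0],"spin":0},{"grip":0.7,"offset":[0,0,0],"spin":0}]}}

```text
time_s: 24.55
tcp_pos: [0.507, -0.3587, 0.1016]
ee_rot: [[0.998, 0.057, 0.004], [0.057, -0.998, -0.002], [0.004, 0.002, -1.0]]
wrist_force: [0.4, 0.6, -0.2]
gripper_width: 0.696
gripper_force: 0.0
```

Run:
```python
from h import *
st()
c=r.capture('side');P=cloud(c)
X=P-np.array([.504,-.363,0]);kn=(np.hypot(X[...,0],X[...,1])<.03)&(P[...,2]>.036)&(P[...,2]<.046);print(P[kn].mean(0),kn.sum())
chain((.504,-.3628,.041,92))
```

```text
t 24.55 tcp [0.507, -0.3587, 0.1016] jaw -86.7 w 0.696 gf 0.0 F [0.4, 0.6, -0.2] j [-20.0, 29.0, -11.0, 0.0, -50.0, 114.0]
[ 0.50249029 -0.35811668  0.04058361] 28
[-0.3, 0.4, 6.1] spin 0.02 rows 1.2
```

Emit:
{"fn": "apply_moves", "kwargs": {"plan": [{"grip":0.7,"offset":[-0.3,0.4,3],"spin":0},{"grip":0.7,"offset":[-0.3,0.4,5],"spin":0},{"grip":0.7,"offset":[-0.3,0.4,6.0],"spin":0},{"grip":0.7,"offset":[-0.3,0.4,6.0],"spin":0},{"grip":0,"offset":[-0.3,0.4,6.0],"spin":0}]}}

```text
time_s: 25.1
tcp_pos: [0.5033, -0.363, 0.0407]
ee_rot: [[0.998, 0.056, 0.002], [0.056, -0.998, -0.001], [0.002, 0.001, -1.0]]
wrist_force: [-0.1, -0.2, -0.3]
gripper_width: 0.667
gripper_force: 0.0
```

Emit:
{"fn": "apply_moves", "kwargs": {"plan": [{"grip":0,"offset":[0,0,0],"spin":0},{"grip":0,"offset":[0,0,0],"spin":0},{"grip":0,"offset":[0,0,0],"spin":0},{"grip":0,"offset":[0,0,0],"spin":0},{"grip":0,"offset":[0,0,0],"spin":0}]}}

```text
time_s: 25.6
tcp_pos: [0.5024, -0.3634, 0.0402]
ee_rot: [[0.998, 0.055, 0.001], [0.055, -0.998, -0.001], [0.001, 0.001, -1.0]]
wrist_force: [0.0, -0.9, 1.5]
gripper_width: 0.312
gripper_force: 30.0
```

Emit:
{"fn": "apply_moves", "kwargs": {"plan": [{"grip":0,"offset":[0,0,-1],"spin":0},{"grip":0,"offset":[0,0,-3],"spin":0},{"grip":0,"offset":[0,0,-6.5],"spin":0},{"grip":0,"offset":[0,0,-10],"spin":0},{"grip":0,"offset":[0,0,-14],"spin":0}]}}

```text
time_s: 26.1
tcp_pos: [0.5007, -0.362, 0.1797]
ee_rot: [[0.998, 0.055, -0.003], [0.055, -0.998, 0.002], [-0.003, -0.003, -1.0]]
wrist_force: [0.3, 0.0, -3.1]
gripper_width: 0.313
gripper_force: 30.0
```

Run:
```python
from h import *
st()
chain((.59,-.17,.20,92),(.651,.0185,.2,92))
```

```text
t 26.1 tcp [0.5007, -0.362, 0.1797] jaw -86.9 w 0.313 gf 30.0 F [0.3, 0.0, -3.1] j [-21.0, 24.0, -6.0, -0.0, -60.0, 114.0]
[10.0, -18.7, -2.0] spin 0.02 rows 4.3
[6.8, -18.6, 0.0] spin -0.0 rows 4.0
```

Emit:
{"fn": "apply_moves", "kwargs": {"plan": [{"grip":0,"offset":[2.5,-4,-2],"spin":0},{"grip":0,"offset":[5,-8,-4],"spin":0},{"grip":0,"offset":[8,-12,-5],"spin":0},{"grip":0,"offset":[11,-15.5,-5],"spin":0},{"grip":0,"offset":[14,-18.7,-5],"spin":0}]}}

```text
time_s: 26.6
tcp_pos: [0.6317, -0.166, 0.2301]
ee_rot: [[0.998, 0.056, -0.0], [0.056, -0.998, 0.001], [-0.0, -0.001, -1.0]]
wrist_force: [0.3, -0.9, -2.8]
gripper_width: 0.315
gripper_force: 30.0
```

Emit:
{"fn": "apply_moves", "kwargs": {"plan": [{"grip":0,"offset":[0.8,-4,0],"spin":0},{"grip":0,"offset":[1.6,-8,0],"spin":0},{"grip":0,"offset":[2.3,-12,0],"spin":0},{"grip":0,"offset":[2.8,-16,0],"spin":0},{"grip":0,"offset":[2.8,-18.6,0],"spin":0}]}}

```text
time_s: 27.1
tcp_pos: [0.6484, 0.0217, 0.2287]
ee_rot: [[0.998, 0.057, -0.002], [0.057, -0.998, 0.001], [-0.002, -0.001, -1.0]]
wrist_force: [-0.0, -0.0, -2.8]
gripper_width: 0.316
gripper_force: 30.0
```

Emit:
{"fn": "apply_moves", "kwargs": {"plan": [{"grip":0,"offset":[0,0,0],"spin":0},{"grip":0,"offset":[0,0,0],"spin":0},{"grip":0,"offset":[0,0,0],"spin":0}]}}

```text
time_s: 27.4
tcp_pos: [0.6487, 0.0181, 0.2293]
ee_rot: [[0.999, 0.054, -0.001], [0.054, -0.999, -0.0], [-0.001, 0.0, -1.0]]
wrist_force: [-0.7, -0.2, -2.1]
gripper_width: 0.315
gripper_force: 30.0
```

Run:
```python
from h import *
st()
t0=r.sense()['tcp_pos']
for n in('top','side'):
    c=r.capture(n);P=cloud(c);hsv=cv2.cvtColor(c['img'],cv2.COLOR_BGR2HSV)
    X=P-t0; zz=t0[2]-.026
    m=((np.hypot(X[...,0],X[...,1])<.075)&(abs(P[...,2]-zz)<.01)).astype(np.uint8)
    k=np.vstack(cv2.findContours(m,0,1)[0])[:,0]
    W=ray(c,k,zz)[:,:2].astype(np.float32)*1000
    print(n,m.sum(),cv2.minEnclosingCircle(W),cv2.fitEllipse(cv2.convexHull(W)),np.median(P[m>0][:,2])-t0[2])
    if n=='side': cv2.imwrite('pics/s6.png',cv2.resize(c['img'][120:320,200:400],(600,600)))
chain((.651,.0185,.16,92))
```

```text
t 27.4 tcp [0.6487, 0.0181, 0.2293] jaw -86.9 w 0.315 gf 30.0 F [-0.7, -0.2, -2.1] j [16.0, 25.0, 3.0, -0.0, -68.0, 77.0]
top 581 ((648.6585693359375, 19.086669921875), 61.79642868041992) ((646.7990112304688, 17.812007904052734), (117.33446502685547, 121.9400863647461), 34.13237380981445) -0.02593502947068188
side 844 ((648.6666259765625, 23.050661087036133), 62.96327209472656) ((649.5885620117188, 22.482629776000977), (122.18346405029297, 126.80486297607422), 13.137951850891113) -0.027361159716368932
[0.2, -0.1, 6.9] spin 0.02 rows 1.4
```

View pics/s6.png

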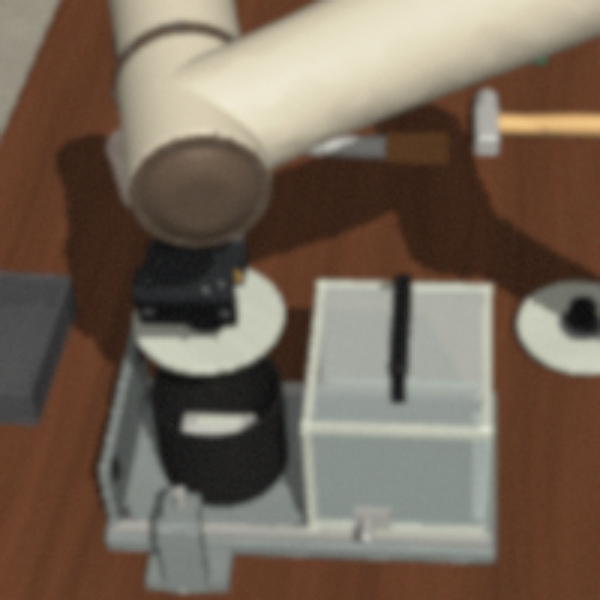

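The cover is held level above the drum (crop (210,320) over the rim at (215,380)). I'll descend to just above the rim, settle, then insert slowly.

Emit:
{"fn": "apply_moves", "kwargs": {"plan": [{"grip":0,"offset":[0.3,0.1,2],"spin":0},{"grip":0,"offset":[0.3,0.1,4.5],"spin":0},{"grip":0,"offset":[0.3,0.1,6.3],"spin":0},{"grip":0,"offset":[0.3,0.1,6.5],"spin":0},{"grip":0,"offset":[0.3,0.1,6.5],"spin":0}]}}

```text
time_s: 28.0
tcp_pos: [0.6523, 0.0171, 0.1645]
ee_rot: [[0.999, 0.054, -0.0], [0.054, -0.999, -0.001], [-0.0, 0.001, -1.0]]
wrist_force: [-0.6, 0.4, -2.2]
gripper_width: 0.311
gripper_force: 30.0
```

Emit:
{"fn": "apply_moves", "kwargs": {"plan": [{"grip":0,"offset":[0,0,0],"spin":0},{"grip":0,"offset":[0,0,0],"spin":0},{"grip":0,"offset":[0,0,0],"spin":0}]}}

```text
time_s: 28.3
tcp_pos: [0.6526, 0.018, 0.1657]
ee_rot: [[0.998, 0.055, 0.002], [0.055, -0.998, 0.0], [0.002, -0.0, -1.0]]
wrist_force: [0.4, 0.2, -2.9]
gripper_width: 0.316
gripper_force: 30.0
```

Run:
```python
from h import *
st()
chain((.651,.0178,.1465,93))
```

```text
t 28.3 tcp [0.6526, 0.018, 0.1657] jaw -86.8 w 0.316 gf 30.0 F [0.4, 0.2, -2.9] j [16.0, 28.0, -2.0, 0.0, -60.0, 77.0]
[-0.2, 0.0, 1.9] spin 0.0 rows 0.4
```

Emit:
{"fn": "apply_moves", "kwargs": {"plan": [{"grip":0,"offset":[-0.1,0,0.4],"spin":0},{"grip":0,"offset":[-0.1,0,0.8],"spin":0},{"grip":0,"offset":[-0.1,0,1.2],"spin":0},{"grip":0,"offset":[-0.1,0,1.4],"spin":0},{"grip":0,"offset":[-0.1,0,1.4],"spin":0}]}}

```text
time_s: 28.8
tcp_pos: [0.6509, 0.0179, 0.1498]
ee_rot: [[0.998, 0.055, -0.001], [0.055, -0.998, -0.0], [-0.001, 0.0, -1.0]]
wrist_force: [-0.4, -1.1, -2.8]
gripper_width: 0.313
gripper_force: 30.0
```

Emit:
{"fn": "apply_moves", "kwargs": {"plan": [{"grip":0,"offset":[0,0,0.2],"spin":0},{"grip":0,"offset":[0,0,0.4],"spin":0},{"grip":0,"offset":[0,0,0.5],"spin":0},{"grip":0,"offset":[0,0,0.5],"spin":0}]}}

```text
time_s: 29.2
tcp_pos: [0.6513, 0.0179, 0.1463]
ee_rot: [[0.998, 0.055, 0.001], [0.055, -0.998, -0.0], [0.001, 0.0, -1.0]]
wrist_force: [-1.2, 0.2, 0.3]
gripper_width: 0.311
gripper_force: 30.0
```

Contact at the predicted seated height (0.146). Releasing.

Emit:
{"fn": "apply_moves", "kwargs": {"plan": [{"grip":0.7,"offset":[0,0,0],"spin":0},{"grip":0.7,"offset":[0,0,0],"spin":0},{"grip":0.7,"offset":[0,0,0],"spin":0},{"grip":0.7,"offset":[0,0,0],"spin":0},{"grip":0.7,"offset":[0,0,0],"spin":0}]}}

```text
time_s: 29.7
tcp_pos: [0.6513, 0.0179, 0.1456]
ee_rot: [[0.998, 0.055, 0.0], [0.055, -0.998, -0.0], [0.0, 0.0, -1.0]]
wrist_force: [0.4, 0.0, 0.5]
gripper_width: 0.66
gripper_force: 0.0
```

Emit:
{"fn": "apply_moves", "kwargs": {"plan": [{"grip":0.7,"offset":[0,0,-2],"spin":0},{"grip":0.7,"offset":[0,0,-6],"spin":0},{"grip":0.7,"offset":[0,0,-10],"spin":0},{"grip":0.7,"offset":[0,4,-12],"spin":0},{"grip":0.7,"offset":[0,8,-12],"spin":0}]}}

```text
time_s: 30.2
tcp_pos: [0.6576, -0.062, 0.2708]
ee_rot: [[0.998, 0.058, 0.009], [0.058, -0.998, 0.0], [0.009, 0.001, -1.0]]
wrist_force: [-0.0, -0.6, 0.8]
gripper_width: 0.702
gripper_force: 0.0
```

Emit:
{"fn": "apply_moves", "kwargs": {"plan": [{"grip":0.7,"offset":[0,4.5,0],"spin":0},{"grip":0.7,"offset":[0,9,0],"spin":0},{"grip":0.7,"offset":[0,13,0],"spin":0},{"grip":0.7,"offset":[0,16,0],"spin":0}]}}

```text
time_s: 30.6
tcp_pos: [0.6642, -0.2243, 0.2654]
ee_rot: [[0.999, 0.054, -0.0], [0.054, -0.999, -0.0], [-0.0, 0.0, -1.0]]
wrist_force: [0.5, 0.5, 0.1]
gripper_width: 0.699
gripper_force: 0.0
```

Run:
```python
from h import *
st()
ims=[]
for n in('top','side'):
    c=r.capture(n);P=cloud(c)
    X=P-np.array([.651,.0185,0]);d=np.hypot(X[...,0],X[...,1])
    m=(d<.058)&(d>.024)&(P[...,2]>.1)&(P[...,2]<.14); Q=P[m]
    A=np.linalg.lstsq(np.c_[Q[:,:2],np.ones(len(Q))],Q[:,2],rcond=None)[0]
    print(n,m.sum(),'disc z',np.percentile(Q[:,2],[5,50,95]).round(4),'tilt',A[:2].round(3))
    mk=(d<.03)&(P[...,2]>.138)&(P[...,2]<.155);print('knob',P[mk].mean(0) if mk.any() else None)
    b=(P[...,2]>.112)&(P[...,2]<.128)&(d<.075);W=P[b][:,:2].astype(np.float32);print(cv2.minEnclosingCircle(W*1000))
    h=(cv2.cvtColor(c['img'],6)<70)&(P[...,2]>.19)&(P[...,2]<.21)&(P[...,0]>.4)&(P[...,0]<.6)&(abs(P[...,1])<.07); print('handle',P[h].mean(0),h.sum())
    ims.append(cv2.resize(c['img'][150:310,220:420],(400,320)))
cv2.imwrite('pics/c7.png',np.hstack(ims))
```

```text
t 30.6 tcp [0.6642, -0.2243, 0.2654] jaw -86.9 w 0.699 gf 0.0 F [0.5, 0.5, 0.1] j [-5.0, 29.0, 15.0, 0.0, -76.0, 99.0]
top 817 disc z [0.1127 0.1197 0.1278] tilt [0.007 0.01 ]
knob [0.65092157 0.01893312 0.14686749]
((652.0556030273438, 19.653648376464844), 62.730892181396484)
handle [0.49086947 0.03612878 0.20268343] 97
side 969 disc z [0.1133 0.1186 0.1221] tilt [ 0.012 -0.03 ]
knob [0.65203375 0.02207187 0.14539555]
((652.6729125976562, 19.897573471069336), 64.17589569091797)
handle [0.49368263 0.01732721 0.20219048] 150
```

View pics/c7.png

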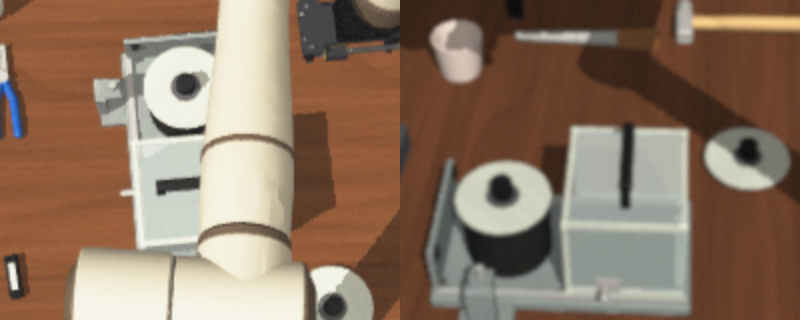

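Cover sits level (disc top ≈ 0.119–0.120, tilt within noise) with its knob at left crop (185,85). Next I'll close the hood by its handle.

Run:
```python
from h import *
chain((.60,-.14,.27,-127),(.54,-.06,.27,-167),(.4925,.010,.27,-177),(.4925,.010,.2,-177))
```

```text
[-6.0, -8.9, -0.5] spin 0.7 rows 4.6
[-9.6, -2.8, 0.0] spin 0.7 rows 4.7
[-7.9, 3.1, 0.0] spin 0.17 rows 1.7
[0.0, 0.0, 7.0] spin -0.0 rows 1.4
```

Emit:
{"fn": "apply_moves", "kwargs": {"plan": [{"grip":0.8,"offset":[-1.2,-1.8,-0.2],"spin":0.14},{"grip":0.8,"offset":[-2.4,-3.6,-0.4],"spin":0.28},{"grip":0.8,"offset":[-3.6,-5.4,-0.5],"spin":0.42},{"grip":0.8,"offset":[-4.8,-7.2,-0.5],"spin":0.56},{"grip":0.8,"offset":[-6,-8.9,-0.5],"spin":0.7}]}}

```text
time_s: 31.2
tcp_pos: [0.599, -0.1348, 0.2707]
ee_rot: [[0.796, -0.605, 0.0], [-0.605, -0.796, 0.0], [0.0, -0.0, -1.0]]
wrist_force: [1.0, 0.6, 0.2]
gripper_width: 0.797
gripper_force: 0.0
```

Emit:
{"fn": "apply_moves", "kwargs": {"plan": [{"grip":0.8,"offset":[-1.9,-0.6,0],"spin":0.14},{"grip":0.8,"offset":[-3.8,-1.1,0],"spin":0.28},{"grip":0.8,"offset":[-5.7,-1.7,0],"spin":0.42},{"grip":0.8,"offset":[-7.6,-2.2,0],"spin":0.56},{"grip":0.8,"offset":[-9.6,-2.8,0],"spin":0.7}]}}

```text
time_s: 31.7
tcp_pos: [0.539, -0.0549, 0.2707]
ee_rot: [[0.219, -0.976, 0.0], [-0.976, -0.219, 0.0], [-0.0, -0.0, -1.0]]
wrist_force: [0.1, 0.1, 0.3]
gripper_width: 0.802
gripper_force: 0.0
```

Emit:
{"fn": "apply_moves", "kwargs": {"plan": [{"grip":0.8,"offset":[-3,1.2,0],"spin":0.08},{"grip":0.8,"offset":[-6,2.4,0],"spin":0.17},{"grip":0.8,"offset":[-7.9,3.1,0],"spin":0.17},{"grip":0.8,"offset":[-7.9,3.1,0],"spin":0.17},{"grip":0.8,"offset":[-7.9,3.1,0],"spin":0.17}]}}

```text
time_s: 32.2
tcp_pos: [0.4918, 0.0145, 0.271]
ee_rot: [[0.058, -0.998, 0.001], [-0.998, -0.058, 0.0], [-0.0, -0.001, -1.0]]
wrist_force: [-1.3, -0.8, -1.3]
gripper_width: 0.795
gripper_force: 0.0
```

Run:
```python
from h import *
st()
chain((.4925,.010,.201,-177))
```

```text
t 32.2 tcp [0.4918, 0.0145, 0.271] jaw -176.7 w 0.795 gf 0.0 F [-1.3, -0.8, -1.3] j [21.0, 8.0, -15.0, 0.0, -67.0, -17.0]
[0.5, -0.0, 7.0] spin 0.01 rows 1.4
```

Emit:
{"fn": "apply_moves", "kwargs": {"plan": [{"grip":0.8,"offset":[0.5,0,3],"spin":0},{"grip":0.8,"offset":[0.5,0,6],"spin":0},{"grip":0.8,"offset":[0.5,0,7],"spin":0},{"grip":0,"offset":[0.5,0,7],"spin":0},{"grip":0,"offset":[0.5,0,7],"spin":0}]}}

```text
time_s: 32.7
tcp_pos: [0.4932, 0.0088, 0.2016]
ee_rot: [[0.056, -0.998, 0.002], [-0.998, -0.056, -0.0], [0.0, -0.002, -1.0]]
wrist_force: [-0.1, 0.4, -0.2]
gripper_width: 0.692
gripper_force: 0.0
```

Emit:
{"fn": "apply_moves", "kwargs": {"plan": [{"grip":0,"offset":[0,0,0],"spin":0},{"grip":0,"offset":[0,0,0],"spin":0},{"grip":0,"offset":[0,0,0],"spin":0},{"grip":0,"offset":[0,0,0],"spin":0},{"grip":0,"offset":[0,0,0],"spin":0}]}}

```text
time_s: 33.2
tcp_pos: [0.4921, 0.009, 0.2008]
ee_rot: [[0.056, -0.998, 0.0], [-0.998, -0.056, 0.0], [-0.0, -0.0, -1.0]]
wrist_force: [0.5, -0.1, 0.5]
gripper_width: 0.246
gripper_force: 0.0
```

Emit:
{"fn": "apply_moves", "kwargs": {"plan": [{"grip":0,"offset":[0,0,0],"spin":0},{"grip":0,"offset":[0,0,0],"spin":0}]}}

```text
time_s: 33.4
tcp_pos: [0.4931, 0.0091, 0.2008]
ee_rot: [[0.056, -0.998, 0.002], [-0.998, -0.056, 0.0], [-0.0, -0.002, -1.0]]
wrist_force: [3.7, -1.5, -2.1]
gripper_width: 0.18
gripper_force: 30.0
```

Run:
```python
from h import *
st()
s=r.sense();p=s['tcp_pos'];d=np.array([np.cos(np.radians(3)),np.sin(np.radians(3))])
chain(*[(p[0]+k*d[0],p[1]+k*d[1],p[2],-177) for k in(.08,.14,.16)])
```

```text
t 33.4 tcp [0.4931, 0.0091, 0.2008] jaw -176.8 w 0.18 gf 30.0 F [3.7, -1.5, -2.1] j [20.0, 11.0, -22.0, 0.0, -57.0, -17.0]
[0.0, -8.0, 0.0] spin 0.0 rows 1.6
[-0.0, -6.0, 0.0] spin -0.0 rows 1.2
[0.0, -2.0, 0.0] spin -0.0 rows 0.4
```

Gripped. Now pushing the hood towards shut.

Emit:
{"fn": "apply_moves", "kwargs": {"plan": [{"grip":0,"offset":[0,-1.5,0],"spin":0},{"grip":0,"offset":[0,-3.5,0],"spin":0},{"grip":0,"offset":[0,-6,0],"spin":0},{"grip":0,"offset":[0,-8.5,0],"spin":0},{"grip":0,"offset":[0,-10.5,0],"spin":0}]}}

```text
time_s: 33.9
tcp_pos: [0.5972, 0.0145, 0.2008]
ee_rot: [[0.056, -0.998, -0.002], [-0.998, -0.056, -0.001], [0.001, 0.002, -1.0]]
wrist_force: [-2.4, 0.1, 5.4]
gripper_width: 0.187
gripper_force: 30.0
```

Emit:
{"fn": "apply_moves", "kwargs": {"plan": [{"grip":0,"offset":[0,-1.2,0],"spin":0},{"grip":0,"offset":[0,-2.4,0],"spin":0},{"grip":0,"offset":[0,-3.4,0],"spin":0},{"grip":0,"offset":[0,-4.0,0],"spin":0}]}}

```text
time_s: 34.3
tcp_pos: [0.6372, 0.0166, 0.2009]
ee_rot: [[0.056, -0.998, -0.001], [-0.998, -0.056, -0.001], [0.001, 0.001, -1.0]]
wrist_force: [-1.8, -2.4, 4.6]
gripper_width: 0.182
gripper_force: 30.0
```

Emit:
{"fn": "apply_moves", "kwargs": {"plan": [{"grip":0,"offset":[0,-0.4,0],"spin":0},{"grip":0,"offset":[0,-0.8,0],"spin":0}]}}

```text
time_s: 34.5
tcp_pos: [0.6397, 0.0167, 0.2007]
ee_rot: [[0.055, -0.998, -0.013], [-0.998, -0.055, -0.002], [0.001, 0.014, -1.0]]
wrist_force: [-19.5, 0.5, 14.5]
gripper_width: 0.177
gripper_force: 30.1
```

Emit:
{"fn": "apply_moves", "kwargs": {"plan": [{"grip":0,"offset":[0,-0.4,0],"spin":0},{"grip":0,"offset":[0,-0.7,0],"spin":0}]}}

```text
time_s: 34.7
tcp_pos: [0.6409, 0.0168, 0.2005]
ee_rot: [[0.055, -0.998, -0.027], [-0.998, -0.055, -0.003], [0.002, 0.028, -1.0]]
wrist_force: [-26.8, 1.0, 18.4]
gripper_width: 0.177
gripper_force: 30.1
```

Resistance is 27 N with the handle at x≈0.641, more than the catch should need. I'll look before pushing harder.

Run:
```python
from h import *
st();print(r.sense()['moment'])
c=r.capture('side');t=r.capture('top')
a=cv2.resize(c['img'][190:320,220:350],(500,500),interpolation=3)
cv2.imwrite('pics/s8.png',a)
P=cloud(c);print('post/pawl z',[(round(z,3),int(((P[...,2]>z)&(P[...,2]<z+.004)&(abs(P[...,0]-.665)<.03)&(abs(P[...,1]-.145)<.02)).sum())) for z in np.arange(.07,.13,.004)])
```

```text
t 34.7 tcp [0.6409, 0.0168, 0.2005] jaw -176.8 w 0.177 gf 30.1 F [-26.8, 1.0, 18.4] j [16.0, 26.0, 1.0, -0.0, -66.0, -13.0]
[0.52215169 7.60430933 0.00935734]
post/pawl z [(np.float64(0.07), 11), (np.float64(0.074), 20), (np.float64(0.078), 19), (np.float64(0.082), 68), (np.float64(0.086), 64), (np.float64(0.09), 7), (np.float64(0.094), 3), (np.float64(0.098), 7), (np.float64(0.102), 5), (np.float64(0.106), 3), (np.float64(0.11), 0), (np.float64(0.114), 0), (np.float64(0.118), 0), (np.float64(0.122), 0), (np.float64(0.126), 0)]
```

View pics/s8.png

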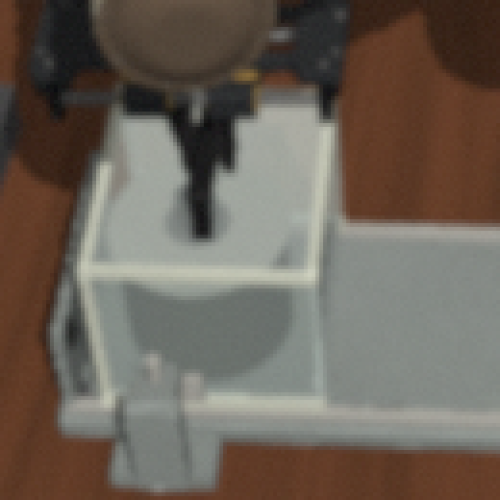

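Side crop: the hood's nose tab at (190,383) is just against the pawl at (150,365) and nothing else is in the way. My push is also pressing down (18 N), so I'll lift the command slightly and push on.

Emit:
{"fn": "apply_moves", "kwargs": {"plan": [{"grip":0,"offset":[0,0,-0.3],"spin":0},{"grip":0,"offset":[0,-0.2,-0.5],"spin":0}]}}

```text
time_s: 35.0
tcp_pos: [0.6511, 0.0173, 0.2009]
ee_rot: [[0.054, -0.998, -0.009], [-0.999, -0.054, -0.0], [-0.0, 0.009, -1.0]]
wrist_force: [0.1, -5.1, -14.9]
gripper_width: 0.178
gripper_force: 29.9
```

Emit:
{"fn": "apply_moves", "kwargs": {"plan": [{"grip":0,"offset":[0,-0.2,0],"spin":0},{"grip":0,"offset":[0,-0.4,0],"spin":0}]}}

```text
time_s: 35.2
tcp_pos: [0.6531, 0.0175, 0.2009]
ee_rot: [[0.054, -0.998, -0.016], [-0.999, -0.054, -0.001], [0.001, 0.016, -1.0]]
wrist_force: [-9.4, -3.4, -10.4]
gripper_width: 0.181
gripper_force: 30.0
```

The hood passed the catch (travel 0.160 m). Relaxing, releasing and checking that it holds.

Emit:
{"fn": "apply_moves", "kwargs": {"plan": [{"grip":0,"offset":[0,0.3,0.3],"spin":0},{"grip":0,"offset":[0,0.5,0.4],"spin":0},{"grip":0.5,"offset":[0,0.5,0.4],"spin":0},{"grip":0.8,"offset":[0,0.5,0.4],"spin":0},{"grip":0.8,"offset":[0,0.5,0.4],"spin":0}]}}

```text
time_s: 35.7
tcp_pos: [0.6543, 0.0189, 0.2037]
ee_rot: [[0.057, -0.998, 0.005], [-0.998, -0.057, 0.001], [-0.001, -0.005, -1.0]]
wrist_force: [-0.0, -0.8, -0.1]
gripper_width: 0.367
gripper_force: 0.0
```

Emit:
{"fn": "apply_moves", "kwargs": {"plan": [{"grip":0.8,"offset":[0,0,0],"spin":0},{"grip":0.8,"offset":[0,0,0],"spin":0},{"grip":0.8,"offset":[0,0,-2],"spin":0},{"grip":0.8,"offset":[0,0,-5],"spin":0},{"grip":0.8,"offset":[0,0,-8],"spin":0}]}}

```text
time_s: 36.2
tcp_pos: [0.6527, 0.018, 0.2823]
ee_rot: [[0.056, -0.998, -0.001], [-0.998, -0.056, -0.0], [0.0, 0.001, -1.0]]
wrist_force: [1.0, -0.2, 0.5]
gripper_width: 0.773
gripper_force: 0.0
```

Emit:
{"fn": "apply_moves", "kwargs": {"plan": [{"grip":0.8,"offset":[4,0,-2],"spin":0},{"grip":0.8,"offset":[8,0,-2],"spin":0},{"grip":0.8,"offset":[12,0,-2],"spin":0},{"grip":0.8,"offset":[16,0,-2],"spin":0},{"grip":0.8,"offset":[20,0,-2],"spin":0}]}}

```text
time_s: 36.7
tcp_pos: [0.6641, -0.1831, 0.3019]
ee_rot: [[0.056, -0.998, 0.001], [-0.998, -0.056, 0.0], [0.0, -0.001, -1.0]]
wrist_force: [0.8, -0.9, 0.2]
gripper_width: 0.801
gripper_force: 0.0
```

Emit:
{"fn": "apply_moves", "kwargs": {"plan": [{"grip":0.8,"offset":[0,0,0],"spin":0},{"grip":0.8,"offset":[0,0,0],"spin":0},{"grip":0.8,"offset":[0,0,0],"spin":0}]}}

```text
time_s: 37.0
tcp_pos: [0.6641, -0.1809, 0.3016]
ee_rot: [[0.057, -0.998, 0.0], [-0.998, -0.057, 0.0], [-0.0, -0.0, -1.0]]
wrist_force: [-0.1, 0.1, 0.3]
gripper_width: 0.8
gripper_force: 0.0
```

Run:
```python
from h import *
st()
ims=[]
for n in('top','side'):
    c=r.capture(n);P=cloud(c)
    h=(cv2.cvtColor(c['img'],6)<70)&(P[...,2]>.19)&(P[...,2]<.21)&(P[...,0]>.55)&(P[...,0]<.75)&(abs(P[...,1]-.018)<.06); print('handle',P[h].mean(0),h.sum())
    ims.append(cv2.resize(c['img'][140:300,220:420] if n=='top' else c['img'][180:340,180:380],(400,320),interpolation=3))
    if n=='top': cv2.imwrite('pics/full9.png',c['img'])
cv2.imwrite('pics/f9.png',np.hstack(ims))
```

```text
t 37.0 tcp [0.6641, -0.1809, 0.3016] jaw -176.7 w 0.8 gf 0.0 F [-0.1, 0.1, 0.3] j [-2.0, 27.0, 16.0, -0.0, -79.0, 5.0]
handle [0.6489771  0.05040676 0.20286281] 75
handle [0.65106784 0.02413156 0.20191193] 184
```

View pics/f9.png

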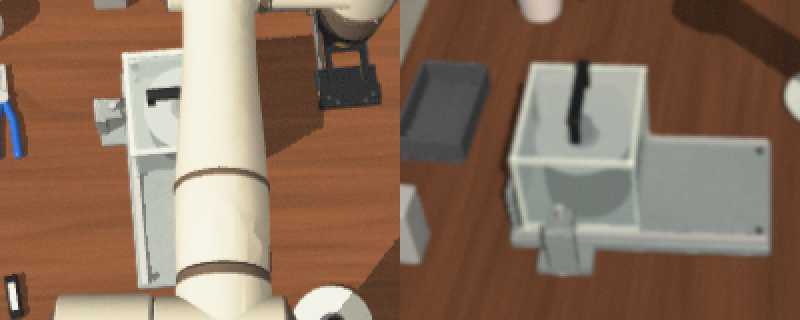

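View pics/full9.png

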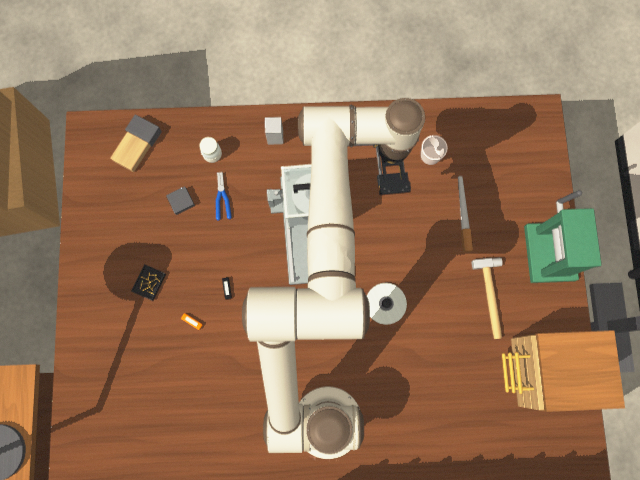

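The hood stayed shut after release: handle at x≈0.650, straight above the drum, and the nose tab sits under the pawl at right crop (560,215). No silver bars are left on the bench, and the pliers, block, mallet, mandrel, tray and look-alikes are where they were. Handing in.

```bash
python3 -c "
from station import r
print(r.finish_job())"
```

```text
the job is handed in; nothing more can be done
None
```

The job is handed in at about 37 s: all four silver bars are in the drum, the loose cover sits level on it, the hood is shut past its catch and held when released, and the other tools were left where they were.

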